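# Weigh the fragments, tip them into the finds tray

## Task

Stand the steel cup on the pan of the white scale and collect every loose fragment on the bench in it, so that they are weighed together. Then tip the cup over the finds tray so that all of the fragments end up in the tray, and stand the empty cup back upright on the round cork mat. Leave the other things on the bench where they are.

Things in the scene. Friction and masses are not known exactly. Their poses are not given: they have to be found in the camera images.
- blue_mid (a point): plaster fragment with a bright blue painted face, 36 x 24 x 20 mm, tapering to 25 mm long on its +y side; sizes along its own x, y, z; it lies flat at the start, z up, and its two sides facing +y and -y are upright and parallel (good to grip). 25 g. This point is its centre. It may be absent.
- red_mid (a point): plaster fragment with a red painted face, 34 x 26 x 18 mm, its +x end blunt-pointed; sizes along its own x, y, z; it lies flat at the start, z up, and its two sides facing +y and -y are upright and parallel (good to grip). 25 g. This point is its centre. It may be absent.
- green_mid (a point): plaster fragment with a green painted face, 33 x 22 x 20 mm, five-sided; sizes along its own x, y, z; it lies flat at the start, z up, and its two sides facing +y and -y are upright and parallel (good to grip). 25 g. This point is its centre. It may be absent.
- gold_mid (a point): plaster fragment with a golden-yellow painted face, hexagonal, 36 mm from point to point, 26 mm across the flats, 18 mm thick; sizes along its own x, y, z; it lies flat at the start, z up, and its two sides facing +y and -y are upright and parallel (good to grip). 25 g. This point is its centre. It may be absent.
- brick_mid (a point): plain red-brown brick chip, a block of 30 x 24 x 22 mm; sizes along its own x, y, z; it lies flat at the start, z up, and its two sides facing +y and -y are upright and parallel (good to grip). 25 g. This point is its centre. It may be absent.
- stone_mid (a point): plain grey stone chip, 34 x 24 x 20 mm with cut-off corners; sizes along its own x, y, z; it lies flat at the start, z up, and its two sides facing +y and -y are upright and parallel (good to grip). 25 g. This point is its centre. It may be absent.
- cup_base (a point): steel collecting cup, open-topped, round, 85 mm high, outer diameter 80 mm at the foot widening to 108 mm at the rim, wall 3 mm, floor 4 mm thick, about 180 g. This point is the centre of its underside; z is up along its axis, and its handle sticks out towards its own -x. It starts upright and empty on the cork mat, with the handle roughly towards the robot.
- cup_rim (a point): centre of the cup's mouth, 85 mm above its underside; axes as the cup's.
- cup_handle (a point): grip point of the cup's red handle: a flat upright plate 12 mm thick (along the cup's y) and 26 mm high (38 to 64 mm above the cup's underside) that sticks out radially to 93 mm from the cup's axis. This point is 73 mm from the axis, 51 mm above the underside, with 20 mm of plate on its outer side and 25 mm to the cup's wall; axes as the cup's.
- pan (a point): white bench scale (fixed, 170 x 190 mm, 36 mm high) with a round steel pan, 140 mm across; this point is the centre of the pan's top, 45 mm above the bench.
- tray_floor (a point): finds tray: pale grey open box, fixed, outside 200 x 200 mm and 50 mm high, walls and floor 5 mm thick; this point is the centre of its inner floor, 5 mm above the bench; x and y run along its walls.
- mat_top (a point): round cork mat (fixed), 140 mm across, 4 mm thick; this point is the centre of its top.
- tape: bystander: paper tape roll, 52 mm across, 20 mm high, origin at the centre of its underside.
- pigment: bystander: small blue pigment jar, 40 mm across, 36 mm high, origin at the centre of its underside.
- solvent: bystander: amber bottle, 56 mm across, 140 mm high, origin at the centre of its underside.
- resin: bystander: jar, 60 mm across, 90 mm high, origin at the centre of its underside.
- brush: bystander: brush lying flat beyond the cork mat, along its own x.
- spatula: bystander: spatula 170 mm long lying flat, along its own x.
- sponge: bystander: yellow sponge block 80 x 55 x 30 mm, origin at the centre of its underside.
There are look-alikes about, which are no part of the job. Several things look just like the part that bears cup_base: the one meant starts farthest to the robot's right.

How it is judged:
On the way, in this order (a step that is already met when the one before it is completed fails the run):
1. the cup stands upright on the scale's pan, let go (horizontal distance between cup_base and pan below 0.03 m and z of cup_base in the frame of pan between -0.006 and 0.006 m and angle between cup_base's own z axis and vertical below 0.08 rad and contact force between the fingers and cup below 0.2 N and linear speed of cup below 0.03 m/s), for 0.2 s.
2. every fragment lies in the cup, which stands on the pan and is let go (all of step 1 and horizontal distance between each of blue_mid, red_mid, green_mid, gold_mid, brick_mid, stone_mid and cup_base below 0.052 m and z of blue_mid in the frame of cup_base between 0 and 0.08 m and z of red_mid in the frame of cup_base between 0 and 0.08 m and z of green_mid in the frame of cup_base between 0 and 0.08 m and z of gold_mid in the frame of cup_base between 0 and 0.08 m and z of brick_mid in the frame of cup_base between 0 and 0.08 m and z of stone_mid in the frame of cup_base between 0 and 0.08 m), for 0.3 s.
3. the cup is tipped over the tray (angle between cup_base's own z axis and vertical above 0.7 rad and x of cup_rim in the frame of tray_floor between -0.1 and 0.1 m and y of cup_rim in the frame of tray_floor between -0.1 and 0.1 m).
4. every fragment lies in the tray (x of blue_mid in the frame of tray_floor between -0.096 and 0.096 m and y of blue_mid in the frame of tray_floor between -0.096 and 0.096 m and z of blue_mid in the frame of tray_floor between -0.045 and 0.045 m and x of red_mid in the frame of tray_floor between -0.096 and 0.096 m and y of red_mid in the frame of tray_floor between -0.096 and 0.096 m and z of red_mid in the frame of tray_floor between -0.045 and 0.045 m and x of green_mid in the frame of tray_floor between -0.096 and 0.096 m and y of green_mid in the frame of tray_floor between -0.096 and 0.096 m and z of green_mid in the frame of tray_floor between -0.045 and 0.045 m and x of gold_mid in the frame of tray_floor between -0.096 and 0.096 m and y of gold_mid in the frame of tray_floor between -0.096 and 0.096 m and z of gold_mid in the frame of tray_floor between -0.045 and 0.045 m and x of brick_mid in the frame of tray_floor between -0.096 and 0.096 m and y of brick_mid in the frame of tray_floor between -0.096 and 0.096 m and z of brick_mid in the frame of tray_floor between -0.045 and 0.045 m and x of stone_mid in the frame of tray_floor between -0.096 and 0.096 m and y of stone_mid in the frame of tray_floor between -0.096 and 0.096 m and z of stone_mid in the frame of tray_floor between -0.045 and 0.045 m), for 0.2 s.
At the end, for the whole second after the job is handed in: every fragment rests in the tray, between its walls and below its rim; the cup stands upright (within 5 degrees) and still on the cork mat, its foot within 30 mm of the mat's centre, let go (all of step 4 and horizontal distance between cup_base and mat_top below 0.03 m and z of cup_base in the frame of mat_top between -0.006 and 0.006 m and angle between cup_base's own z axis and vertical below 0.08 rad and contact force between the fingers and cup below 0.2 N and linear speed of each of cup, blue, red, green, gold, brick, stone below 0.03 m/s); the robot touches nothing.
It fails at once if a bystander was moved more than 30 mm (distance of any of tape, pigment, solvent, resin, brush, spatula, sponge from where it was at the start of the episode above 0.03 m).
Of blue, red, green, gold, brick, stone only 4 to 6 are there at a start; the rules pass over those that are not, and their reading is None.
At some moment in a run one of blue, red, green, gold, brick, stone may be knocked a few centimetres aside while the robot is not near it.
It also fails if it takes over 210 s, if anything falls off the work surface, if the arm or the gripper's body presses on something with over 40 N, if the wrist force passes 120 N, or if a joint passes its speed limit or range.

## Robot

A 6-joint arm with a two-finger parallel gripper is mounted at the origin on the work surface. World frame = base frame: x ahead of the robot, y to its left, z up, the work surface at z = 0. Lengths are in m, angles in rad, forces in N, time in s.
With the tool pointing down it reaches from about 0.3 to 0.875 m from the base axis. Payload 6.4 kg.
Tool frame: the origin (TCP) lies between the finger pads; the fingertips stand 19 mm ahead of it and the grasp point (between the pads) is the TCP; z points along the fingers, y is the line along which they close (so a half turn about z gives the same grasp; the last joint's range is limited). The gripper opens to 88 mm and grips with 3 to 60 N. Pads are 18 mm wide; open, the fingers measure 123 mm over their backs; the gripper's body (75 mm by 187 mm) begins 45 mm behind the grasp point.
Start: joints at [-1.509, 0.181, 1.607, -0, 1.354, -0.206], TCP at [0.152, -0.555, 0.258] pointing down, gripper open.
Joint ranges: [-2.99, 2.99], [-0.89, 2.07], [0.3, 2.58], [-1.14, 4.28], [0, 2.63], [-3.12, 3.12]. Speed limits (rad/s): [2.57, 2.57, 3.01, 3.14, 3.14, 3.14].

## Interface

Orientations are given as a 3x3 rotation matrix whose columns are the frame's x, y, z axes.
In Python, from cell import read_state, snapshot, camera_model, close_job, recognise gives the robot as it stands.
- The arm moves only by the tool arm_command, never from a script. Its argument "series" is a list of rows, each a list of 7 numbers: the shift along the tool's x, y, z in m, then the turn, a rotation vector about the tool's x, y, z in rad, then the finger opening in m, from 0 to 0.0881. In form: [[tx, ty, tz, rx, ry, rz, hand], ...]. A call has 1 to 20 rows; each row shifts and turns the commanded pose from where the row before left it, along the tool's axes as they then stand; what a row does not reach is not made up. A row lasts 1/12 s, in which the tool goes at most 41.7 mm and 7.16 degrees, less where a joint would pass 70% of its speed; a pose out of reach is approached as far as the arm can. A call with a gripper value outside its range is refused whole. The fingers move at their own pace and stop on an object; "grip_force" is the grip in N (left out, the last holds). Time passes only in rows, so rows that do not move let the fingers close. It gives the time, the measured TCP pose, the force, the opening and the grip force at its end, in the units of the state.
- read_state(): the state, without advancing time (a new reading comes with each control period).
- snapshot(name): name is "side" or "top"; returns the picture (400x640x3 uint8, blue, green, red); there is no depth.
- camera_model(name): a dict with "K" (3x3 intrinsics, pixels), "k1" (the pictures are not rectified: a ray, as slopes to the right and down, at radius r is drawn at 1 + k1 r^2 times it, then the intrinsics apply), "camera_from_world" (4x4, takes a point from world to camera coordinates). Camera axes: x right, y down, z forward; pixel columns grow to the right and rows downward; lengths in m; the calibration is good to about 2 mm. A picture is of the moment at which its call begins. camera_model takes no time and is no camera call.
- close_job(): hands the job in; it is judged then, once.
Trained networks look in the newest picture that a camera, given by its name, has taken for a name from the list of things; names that differ only in an ending like _2 or _b are one class to them, and where a whole thing is asked for, a point or a joint stands for the part that bears it (a point fixed in the world has none). Each returns a list of dicts, best first, with "confidence" (0 to 1); they miss things now and then, are a little off and sometimes report something else, mostly with a low value. They report only what shows in the picture. A call takes as long as a camera call. They do not tell look-alikes from the thing itself.
- recognise(camera, target): "point" ([x, y, z] in m, in the coordinates of the camera as it stood for that picture, good to about 4 mm: the middle of the surface that is visible of it).
The state is a dict: "t": time; "qpos": joint angles; "joint_vel": joint speeds; "joint_efforts": joint torques, N m; "position": TCP position; "orientation": TCP orientation; "contact_force": force on the tool from outside, world axes, zero at the start; "torque": the same for the moment, N m; "width": finger opening in m; "grasp_force": force on a finger pad.
Only numpy, scipy, OpenCV 4.12 (cv2) and the standard library are available. Lean on these libraries where they do the work, as an engineer would, in place of code of your own. Each camera call takes 0.05 s, during which the arm holds its last target. There are 200 camera calls.

## Working session

There is one attempt and no reset: what is moved stays moved. The work goes in short steps, Python scripts to look and compute and a tool call to move; the robot and the scene stay as the last step left them, time stands still between calls to the robot, and variables do not carry over. Pictures are saved under pics/ and viewed, at most 14 in all, crops included, and the job is handed in when it is done.

Besides the shell and the picture viewer there is one more tool, called as name(argument=value, ...), one argument or row to a line, values as JSON. arm_command: Moves the arm, as the interface text tells. Its arguments: {"type":"object","properties":{"series":{"type":"array","items":{"type":"array","items":{"type":"number"}}},"grip_force":{"type":"number"}},"required":["series"]}

```bash
mkdir -p pics; ls
cat > h.py <<'E'
import numpy as np, cv2
from cell import *
def w(cam,p):
    T=np.linalg.inv(camera_model(cam)["camera_from_world"]); return (T@np.r_[p,1])[:3]
def px(cam,P):
    m=camera_model(cam); c=(np.array(m["camera_from_world"])@np.r_[P,1])[:3]; s=c[:2]/c[2]; s=s*(1+m["k1"]*(s@s)); K=np.array(m["K"]); return K[:2,:2]@s+K[:2,2]
def ray(cam,uv,z):
    m=camera_model(cam); K=np.array(m["K"]); d=np.linalg.inv(K)@np.r_[uv,1]; d=d[:2]
    s=d.copy()
    for _ in range(20): s=d/(1+m["k1"]*(s@s))
    T=np.linalg.inv(m["camera_from_world"]); o=T[:3,3]; v=T[:3,:3]@np.r_[s,1]; return o+v*(z-o[2])/v[2]
def rec(cam,t,minc=0.3):
    return [(round(r["confidence"],2),np.round(w(cam,r["point"]),3),np.round(px(cam,w(cam,r["point"]))).astype(int)) for r in recognise(cam,t) if r["confidence"]>=minc]
E
python3 - <<'E'
from h import *
for c in("top","side"):
    im=snapshot(c); cv2.imwrite(f"pics/{c}0.png",im)
    print(c,np.round(np.linalg.inv(camera_model(c)["camera_from_world"]),3).tolist())
for t in "blue_mid red_mid green_mid gold_mid brick_mid stone_mid cup_base cup_handle pan tray_floor mat_top tape pigment solvent resin brush spatula sponge".split():
    for r in rec("top",t): print(t,*r)
print(read_state())
E
```

```text
pics
top [[-0.024, -0.991, 0.132, 0.444], [-1.0, 0.022, -0.014, 0.024], [0.011, -0.133, -0.991, 0.991], [0.0, 0.0, 0.0, 1.0]]
side [[-0.71, -0.524, 0.471, 0.117], [-0.704, 0.533, -0.469, 0.455], [-0.006, -0.664, -0.747, 0.82], [0.0, 0.0, 0.0, 1.0]]
green_mid 0.74 [ 0.703 -0.376  0.029] [476 146]
green_mid 0.69 [ 0.672 -0.016  0.032] [334 160]
green_mid 0.6 [ 0.425 -0.011  0.02 ] [334 262]
brick_mid 0.34 [0.698 0.393 0.006] [172 156]
brick_mid 0.32 [ 0.665 -0.019  0.028] [335 163]
cup_base 0.88 [ 0.662 -0.013  0.029] [333 164]
cup_base 0.87 [0.345 0.235 0.031] [231 298]
cup_base 0.55 [0.697 0.39  0.007] [173 156]
cup_handle 0.92 [ 0.668 -0.021  0.029] [336 162]
cup_handle 0.6 [0.343 0.232 0.027] [233 298]
pan 0.62 [0.515 0.399 0.035] [163 227]
tray_floor 0.94 [ 0.531 -0.401  0.007] [487 214]
tray_floor 0.47 [0.72  0.197 0.092] [242 136]
mat_top 0.56 [0.617 0.015 0.001] [321 184]
tape 0.45 [ 0.486 -0.09   0.021] [366 235]
pigment 0.77 [0.481 0.088 0.038] [292 239]
solvent 0.69 [ 0.73  -0.179  0.09 ] [403 129]
resin 0.57 [0.72  0.202 0.087] [240 136]
brush 0.94 [0.782 0.035 0.018] [312 
[... 225 characters left out ...]
1]), 'joint_vel': array([ 1.42739445e-03,  1.21146677e-05,  1.21563050e-03, -1.34490979e-04,
       -1.27351521e-03,  3.60657571e-05]), 'joint_efforts': array([ 1.25615468e-03, -4.33843160e+01, -3.42177987e+01,  7.03396392e-02,
        3.08682129e-02, -2.61407067e-06]), 'position': array([ 0.15217366, -0.55452363,  0.25773595]), 'orientation': array([[ 9.64360443e-01,  2.64592016e-01,  2.59042284e-05],
       [ 2.64592017e-01, -9.64360442e-01, -4.20714504e-05],
       [ 1.38492433e-05,  4.74260946e-05, -9.99999999e-01]]), 'contact_force': array([-0.60921485, -0.25516938,  0.31158529]), 'torque': array([-0.03283624,  0.02705528, -0.00329865]), 'grasp_force': 0.0, 'width': 0.08803478459788709}
```

View pics/top0.png

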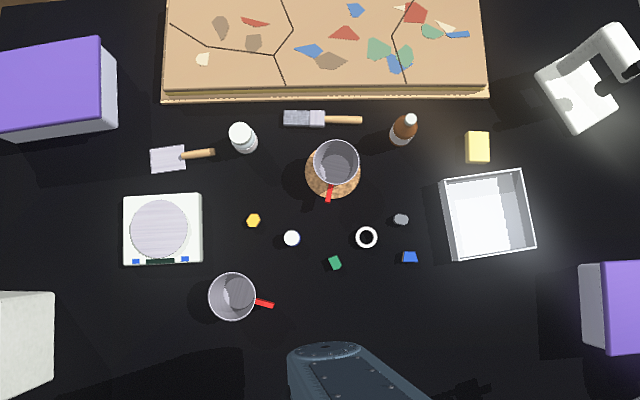

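View pics/side0.png

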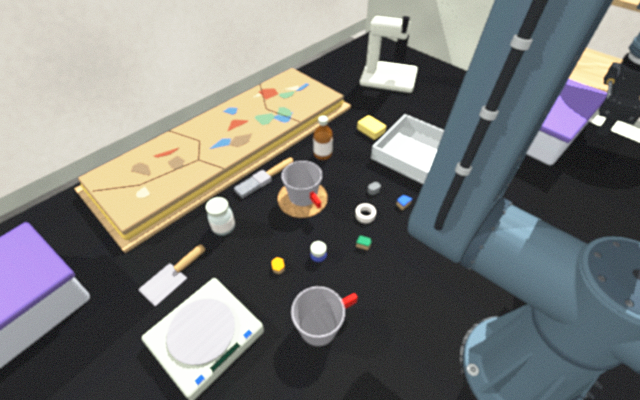

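The top picture shows two steel cups, one at (335,165) on the cork mat and one at (232,297) on the bare bench. The one on the mat fits the description: it is farthest to the robot's right (y≈-0.02 against 0.23) and it stands on the mat. Four fragments are visible: gold (253,220), green (335,263), stone (401,219) and blue (410,257). I'll confirm with a crop and measure.

```bash
cat >> h.py <<'E'
HS={"gold":((18,150,120),(35,255,255)),"green":((60,100,50),(90,255,255)),"blue":((100,130,80),(125,255,255)),"stone":((0,0,70),(179,70,200)),"red":((0,120,80),(8,255,255))}
def seg(im,name,box,z,cam="top"):
    # box u0,v0,u1,v1 ; returns world hull points of largest blob and min rect
    u0,v0,u1,v1=box; s=6
    c=cv2.resize(im[v0:v1,u0:u1],None,fx=s,fy=s,interpolation=cv2.INTER_CUBIC)
    m=cv2.inRange(cv2.cvtColor(c,cv2.COLOR_BGR2HSV),*HS[name])
    cs=cv2.findContours(m,cv2.RETR_EXTERNAL,cv2.CHAIN_APPROX_NONE)[0]
    k=max(cs,key=cv2.contourArea)[:,0].astype(float)
    uv=(k+.5)/s-.5+[u0,v0]
    P=np.array([ray(cam,q,z)[:2] for q in uv])
    (c,(a,b),ang)=cv2.minAreaRect((P*1000).astype(np.float32))
    M=cv2.moments((P*1e5).astype(np.int32))
    poly=cv2.approxPolyDP((P*1000).astype(np.float32),3.,True)[:,0]
    return np.round(c,1),np.round((a,b),1),round(ang,1),np.round(np.array([M["m10"],M["m01"]])/M["m00"]/100,1),np.round(poly).astype(int).tolist(),np.round(uv.mean(0),1)
E
python3 - <<'E'
from h import *
im=snapshot("top")
for n,b,z in [("gold",(240,208,266,232),.018),("green",(322,250,348,275),.02),("blue",(396,244,424,270),.02),("stone",(390,210,412,229),.02),("red",(318,182,340,205),.064)]:
    print(n,*seg(im,n,b,z))
a=cv2.resize(im[130:280,225:425],(800,600),interpolation=cv2.INTER_CUBIC); cv2.imwrite("pics/c1.png",a)
E
```

```text
gold [533.5 190.2] [16.3 36.6] 57.6 [535.6 191.5] [[546, 175], [546, 189], [531, 201], [515, 196], [515, 192], [528, 200], [544, 188]] [249.8 218.3]
green [423.6 -12.6] [35.4 25.3] 25.8 [423.5 -12.3] [[441, -17], [433, 5], [406, -7], [408, -22], [417, -28]] [334.6 262.1]
blue [ 432.7 -195.6] [36.3 27. ] 87.5 [ 432. -195.] [[446, -182], [420, -177], [419, -213], [445, -207]] [409.8 256.7]
stone [ 524.1 -176.9] [38.1 27.3] 77.3 [ 524. -177.] [[529, -159], [520, -158], [515, -163], [510, -179], [512, -191], [523, -196], [535, -189], [538, -176], [536, -164]] [400.6 219. ]
red [584.2  -0.9] [14.6 45.5] 76.9 [584.5  -1.1] [[607, 0], [564, 9], [562, -1], [604, -13]] [328.7 193.5]
```

View pics/c1.png

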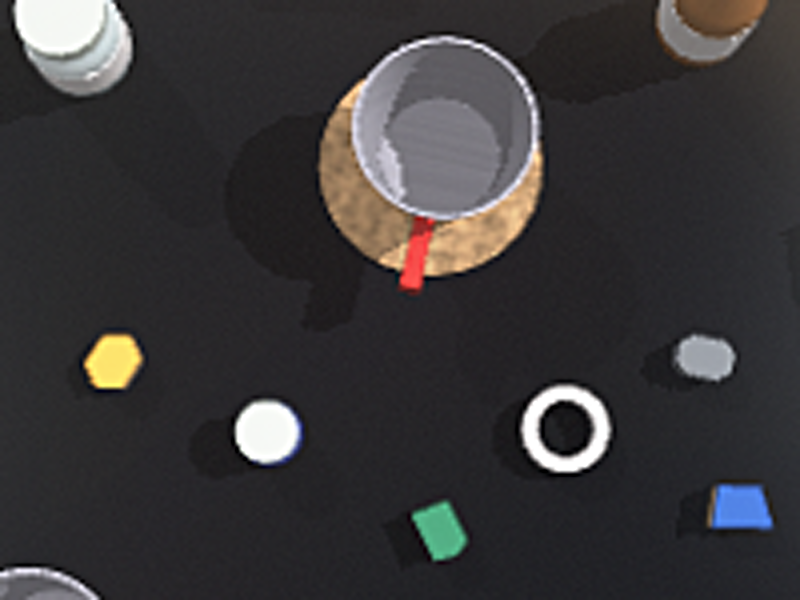

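The crop confirms the mat cup: rim centre at crop (446,127), which is (336.5,161.8) in the full picture, with its handle ending at crop (411,287). Next I work out its axis and heading, and the gold and mat positions.

```bash
cat >> h.py <<'E'
from scipy.spatial.transform import Rotation as Ro
def Rt(head,e,flip=0):
    "tool heading (rad), e = down angle from horizontal; y horizontal to the right"
    c,s=np.cos(head),np.sin(head)
    z=np.array([c*np.cos(e),s*np.cos(e),-np.sin(e)]); y=np.array([s,-c,0]); x=np.cross(y,z)
    return np.c_[x,y,z]@Ro.from_euler("z",flip).as_matrix()
def Rd(ang):
    "tool down with tool x at world angle ang"
    return Rt(ang,np.pi/2)
def step(P,R,n,st=None):
    st=st or read_state(); p0,R0=np.array(st["position"]),np.array(st["orientation"])
    w=Ro.from_matrix(R0.T@R).as_rotvec(); S=Ro.from_rotvec(w/n).as_matrix()
    A=sum(np.linalg.matrix_power(S,k) for k in range(n)); t=np.linalg.solve(A,R0.T@(np.array(P)-p0))
    Rm=R0.copy();p=p0.copy();path=[]
    for k in range(n): p=p+Rm@t; Rm=Rm@S; path.append(p)
    print(n,"rows",np.round(t,4).tolist(),np.round(w/n,4).tolist(),"|t|%.4f |w|%.3f"%(np.linalg.norm(t),np.linalg.norm(w/n)),"mid",np.round(path[n//2],3),"end",np.round(P,3))
E
python3 - <<'E'
from h import *
im=snapshot("top")
d=im.copy()
print("rim",ray("top",(336.5,161.75),.089))
print("hend",ray("top",(225+411/4,130+281/4),.068))
print("gold",ray("top",(253.5,220.2),.018), [np.round(ray("top",(225+a/4,130+b/4),.018),3)[:2] for a,b in((102,335),(130,334),(143,360),(127,387),(97,388),(85,362))])
# rim ellipse check
h=ray("top",(336.5,161.75),.089)
print("mat",[np.round(ray("top",(225+a/4,130+b/4),.004),3)[:2] for a,b in((319,170),(543,165),(432,276))])
print("pan edge",[np.round(ray("top",q,.045),3)[:2] for q in((130,229),(188,229),(159,258),(159,200))])
print("tray rim",[np.round(ray("top",q,.05),3)[:2] for q in((440,179),(522,168),(537,248),(455,260))])
step([.47,.015,.2],Rt(-.25,.7),20)
step([.40,-.3,.3],Rd(-.9),10)
E
```

```text
rim [ 0.6537277  -0.02019739  0.089     ]
hend [0.56747936 0.0017124  0.068     ]
gold [0.5291344 0.1826872 0.018    ] [array([0.545, 0.19 ]), array([0.545, 0.173]), array([0.529, 0.165]), array([0.513, 0.175]), array([0.513, 0.193]), array([0.529, 0.2  ])]
mat [array([0.648, 0.056]), array([ 0.648, -0.085]), array([ 0.579, -0.013])]
pan edge [array([0.511, 0.478]), array([0.509, 0.335]), array([0.441, 0.404]), array([0.58 , 0.408])]
tray rim [array([ 0.616, -0.271]), array([ 0.64 , -0.481]), array([ 0.442, -0.501]), array([ 0.421, -0.296])]
20 rows [0.015, -0.0286, 0.0086] [-0.0113, 0.0425, 0.0242] |t|0.0334 |w|0.050 mid [ 0.286 -0.222  0.189] end [0.47  0.015 0.2  ]
10 rows [0.0185, -0.0327, -0.0042] [0.0, -0.0, 0.1168] |t|0.0378 |w|0.117 mid [ 0.266 -0.365  0.283] end [ 0.4 -0.3  0.3]
```

arm_command(
  series=[
    [0.015,-0.0286,0.0086,-0.0113,0.0425,0.0242,0.06],
    [0.015,-0.0286,0.0086,-0.0113,0.0425,0.0242,0.06],
    [0.015,-0.0286,0.0086,-0.0113,0.0425,0.0242,0.06],
    [0.015,-0.0286,0.0086,-0.0113,0.0425,0.0242,0.06],
    [0.015,-0.0286,0.0086,-0.0113,0.0425,0.0242,0.06],
    [0.015,-0.0286,0.0086,-0.0113,0.0425,0.0242,0.06],
    [0.015,-0.0286,0.0086,-0.0113,0.0425,0.0242,0.06],
    [0.015,-0.0286,0.0086,-0.0113,0.0425,0.0242,0.06],
    [0.015,-0.0286,0.0086,-0.0113,0.0425,0.0242,0.06],
    [0.015,-0.0286,0.0086,-0.0113,0.0425,0.0242,0.06],
    [0.015,-0.0286,0.0086,-0.0113,0.0425,0.0242,0.06],
    [0.015,-0.0286,0.0086,-0.0113,0.0425,0.0242,0.06],
    [0.015,-0.0286,0.0086,-0.0113,0.0425,0.0242,0.06],
    [0.015,-0.0286,0.0086,-0.0113,0.0425,0.0242,0.06],
    [0.015,-0.0286,0.0086,-0.0113,0.0425,0.0242,0.06],
    [0.015,-0.0286,0.0086,-0.0113,0.0425,0.0242,0.06],
    [0.015,-0.0286,0.0086,-0.0113,0.0425,0.0242,0.06],
    [0.015,-0.0286,0.0086,-0.0113,0.0425,0.0242,0.06],
    [0.015,-0.0286,0.0086,-0.0113,0.0425,0.0242,0.06],
    [0.015,-0.0286,0.0086,-0.0113,0.0425,0.0242,0.06],
  ],
)

```text
t: 2.77
position: [0.4523, -0.0184, 0.1975]
orientation: [[0.678, -0.228, 0.698], [-0.146, -0.973, -0.177], [0.72, 0.018, -0.694]]
contact_force: [-0.5, -0.9, -0.6]
width: 0.0601
grasp_force: 0.0
```

Run:
```python
from h import *
s=read_state(); print(s["t"],np.round(s["qpos"],3),s["position"]); print(np.round(s["orientation"],3).tolist(), np.round(s["contact_force"],1))
im=snapshot("top");print(*seg(im,"red",(318,182,340,205),.068)[4:])
h=-.248;e=.7; g=np.array([.654,-.020,.055])-.076*np.array([np.cos(h),np.sin(h),0])
pre=g-.08*Rt(h,e)[:,2]; step(pre,Rt(h,e),5); step(g,Rt(h,e),8,dict(position=pre,orientation=Rt(h,e)))
```

```text
2.7667 [-0.356 -0.489  2.508  0.241  0.331  1.242] [ 0.4522571  -0.01836585  0.19749563]
[[0.678, -0.228, 0.698], [-0.146, -0.973, -0.177], [0.72, 0.018, -0.694]] [-0.5 -0.9 -0.6]
[[606, -3], [567, 10], [561, 2], [564, -3], [603, -13]] [328.7 193.5]
5 rows [-0.0054, -0.0095, 0.0209] [0.0, 0.0134, 0.0041] |t|0.0236 |w|0.014 mid [0.493 0.001 0.142] end [0.521 0.014 0.107]
8 rows [0.0, -0.0, 0.01] [0.0, 0.0, 0.0] |t|0.0100 |w|0.000 mid [0.558 0.004 0.074] end [ 0.58  -0.001  0.055]
```

arm_command(
  series=[
    [-0.0054,-0.0095,0.0209,0,0.0134,0.0041,0.06],
    [-0.0054,-0.0095,0.0209,0,0.0134,0.0041,0.06],
    [-0.0054,-0.0095,0.0209,0,0.0134,0.0041,0.06],
    [-0.0054,-0.0095,0.0209,0,0.0134,0.0041,0.05],
    [-0.0054,-0.0095,0.0209,0,0.0134,0.0041,0.05],
    [0,0,0,0,0,0,0.05],
    [0,0,0,0,0,0,0.05],
  ],
)

```text
t: 3.4
position: [0.513, 0.0007, 0.1392]
orientation: [[0.661, -0.233, 0.714], [-0.163, -0.972, -0.167], [0.733, -0.006, -0.68]]
contact_force: [0.4, -0.2, 0.5]
width: 0.0501
grasp_force: 0.0
```

Run:
```python
from h import *
s=read_state(); print(s["t"],np.round(s["qpos"],3),s["position"]); 
im=snapshot("side");cv2.imwrite("pics/s2.png",cv2.resize(im[110:310,200:460],(780,600)))
h=-.248;e=.7; g=np.array([.654,-.020,.055])-.076*np.array([np.cos(h),np.sin(h),0])
step(g,Rt(h,e),8)
```

```text
3.4 [-2.310e-01 -7.900e-02  2.397e+00  2.130e-01  2.000e-03  1.365e+00] [0.51303366 0.00068026 0.13917504]
8 rows [-0.0024, -0.0017, 0.0132] [-0.0016, 0.006, 0.0005] |t|0.0135 |w|0.006 mid [ 0.554 -0.     0.086] end [ 0.58  -0.001  0.055]
```

View pics/s2.png

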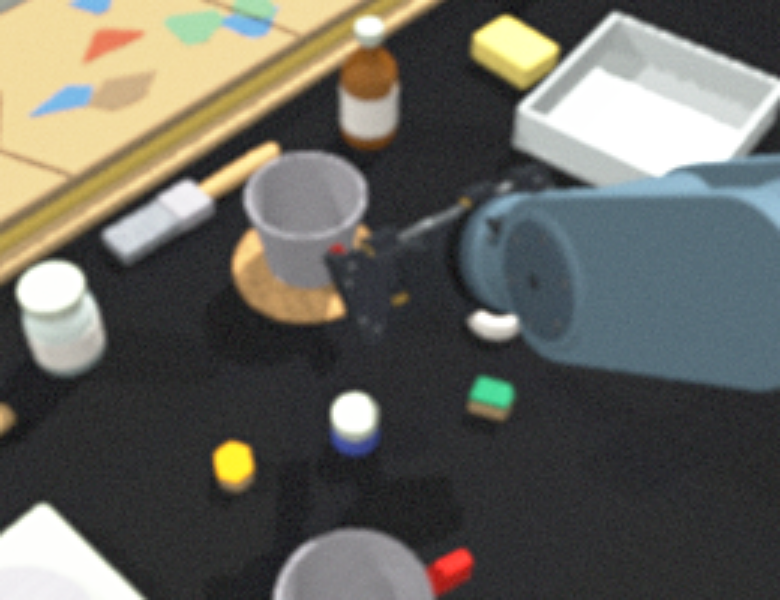

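The shot shows the gripper just above the mat cup's handle (crop 340,250). It isn't lower because joint 5 has reached its limit of 0 at this shallow tilt, so I'll approach more steeply (about 63° down). I'm also fitting the kinematics so I can plan the pour.

```bash
cat >> h.py <<'E'
def grasp(ax,h,e,zb,rad=.076,back=0):
    "TCP for cup axis xy, heading h, base z zb"
    return np.r_[ax,zb+.051]-rad*np.array([np.cos(h),np.sin(h),0])-back*Rt(h,e)[:,2]
E
python3 - <<'E'
from h import *
h=-.248;e=1.1;R=Rt(h,e); 
pre=grasp([.654,-.02],h,e,.004,.076,.07); step(pre,R,8)
step(grasp([.654,-.02],h,e,.004),R,7,dict(position=pre,orientation=R))
E
```

```text
8 rows [0.0017, -0.0018, 0.0048] [-0.0015, -0.044, 0.0008] |t|0.0054 |w|0.044 mid [0.537 0.004 0.127] end [0.55  0.006 0.117]
7 rows [-0.0, 0.0, 0.01] [0.0, 0.0, 0.0] |t|0.0100 |w|0.000 mid [0.567 0.002 0.082] end [ 0.58  -0.001  0.055]
```

arm_command(
  series=[
    [0.0017,-0.0018,0.0048,-0.0015,-0.044,0.0008,0.05],
    [0.0017,-0.0018,0.0048,-0.0015,-0.044,0.0008,0.05],
    [0.0017,-0.0018,0.0048,-0.0015,-0.044,0.0008,0.05],
    [0.0017,-0.0018,0.0048,-0.0015,-0.044,0.0008,0.05],
    [0.0017,-0.0018,0.0048,-0.0015,-0.044,0.0008,0.05],
    [0.0017,-0.0018,0.0048,-0.0015,-0.044,0.0008,0.05],
    [0.0017,-0.0018,0.0048,-0.0015,-0.044,0.0008,0.05],
    [0.0017,-0.0018,0.0048,-0.0015,-0.044,0.0008,0.05],
    [0,0,0,0,0,0,0.05],
    [0,0,0,0,0,0,0.05],
  ],
)

```text
t: 4.28
position: [0.5484, 0.0078, 0.1196]
orientation: [[0.856, -0.241, 0.458], [-0.215, -0.97, -0.11], [0.471, -0.004, -0.882]]
contact_force: [-0.7, 0.3, -0.4]
width: 0.0499
grasp_force: 0.0
```

```bash
cat > kin.py <<'E'
import numpy as np
from scipy.spatial.transform import Rotation as Ro
def fk(q,p):
    o,h,a,b,c,d=p; E=Ro.from_euler
    R1=E("z",q[0]); R2=R1*E("y",q[1]); R3=R2*E("y",q[2]); R4=R3*E("z",q[3]); R5=R4*E("y",q[4]); 
    P=np.array([0,0,h])+R1.apply([o,0,0])+R2.apply([0,0,a])+R3.apply([c,0,b])+R5.apply([0,0,d])
    return P,(R5*E("z",q[5]))
E
python3 - <<'E'
from h import *; from kin import *; from scipy.optimize import least_squares
s=read_state(); print(s["t"],np.round(s["qpos"],4).tolist(),s["position"])
D=[([-1.5093,.18077,1.607,0,1.35379,-.20629],[.15217,-.55452,.25774]),([-.356,-.489,2.508,.241,.331,1.242],[.45226,-.01837,.1975]),([-.231,-.079,2.397,.213,.002,1.365],[.51303,.00068,.13918]),(s["qpos"],s["position"])]
f=least_squares(lambda p:np.concatenate([fk(q,p)[0]-x for q,x in D]+[1e-3*(p-[0,.3,.4,.4,0,.25])]),[0,.3,.4,.4,0,.25])
print(f.x,np.abs(f.fun).max()); np.save("p.npy",f.x)
R=fk(s["qpos"],f.x)[1].as_matrix(); print(np.round(R.T@s["orientation"],2).tolist())
h=-.248;e=1.1;R=Rt(h,e); step(grasp([.654,-.02],h,e,.004),R,8)
E
```

```text
4.2833 [-0.1907, 0.0786, 2.1233, -0.0485, 0.4501, 1.6633] [0.54838196 0.00783652 0.11961789]
[-0.22131976  0.57172694  0.64268822  0.74166977  0.25024146  0.54509394] 0.12085630897976941
[[0.0, -1.0, 0.0], [1.0, 0.0, 0.0], [-0.0, 0.0, 1.0]]
8 rows [-0.0001, 0.0002, 0.0091] [-0.0007, -0.0025, 0.0002] |t|0.0091 |w|0.003 mid [0.569 0.002 0.079] end [ 0.58  -0.001  0.055]
```

arm_command(
  series=[
    [0,0,0.0091,0,-0.0025,0,0.05],
    [0,0,0.0091,0,-0.0025,0,0.05],
    [0,0,0.0091,0,-0.0025,0,0.05],
    [0,0,0.0091,0,-0.0025,0,0.05],
    [0,0,0.0091,0,-0.0025,0,0.05],
    [0,0,0.0091,0,-0.0025,0,0.05],
    [0,0,0.0091,0,-0.0025,0,0.05],
    [0,0,0.0091,0,-0.0025,0,0.05],
    [0,0,0,0,0,0,0.05],
    [0,0,0,0,0,0,0.05],
  ],
)

```text
t: 5.12
position: [0.5799, 0.0004, 0.0541]
orientation: [[0.866, -0.241, 0.439], [-0.217, -0.97, -0.105], [0.451, -0.004, -0.893]]
contact_force: [-0.9, -0.9, 0.4]
width: 0.0501
grasp_force: 0.0
```

```bash
cat > kin.py <<'E'
import numpy as np
from scipy.spatial.transform import Rotation as Ro
def fk(q,p):
    o,h,a,b,c,d,a2=p; E=Ro.from_euler
    R1=E("z",q[0]); R2=R1*E("y",q[1]); R3=R2*E("y",q[2]); R4=R3*E("z",q[3]); R5=R4*E("y",q[4]); 
    P=np.array([0,0,h])+R1.apply([o,0,0])+R2.apply([a2,0,a])+R3.apply([c,0,b])+R5.apply([0,0,d])
    return P,(R5*E("z",q[5]-np.pi/2))
E
python3 - <<'E'
from h import *; from kin import *; from scipy.optimize import least_squares
s=read_state(); print(s["t"],np.round(s["qpos"],4).tolist(),s["position"],s["contact_force"])
D=[([-1.5093,.18077,1.607,0,1.35379,-.20629],[.15217,-.55452,.25774]),([-.356,-.489,2.508,.241,.331,1.242],[.45226,-.01837,.1975]),([-.231,-.079,2.397,.213,.002,1.365],[.51303,.00068,.13918]),([-0.1907, 0.0786, 2.1233, -0.0485, 0.4501, 1.6633],[0.54838196,0.00783652,0.11961789]),(s["qpos"],s["position"])]
x0=np.array([0,.3,.4,.4,0,.25,0])
f=least_squares(lambda p:np.concatenate([fk(q,p)[0]-x for q,x in D]+[1e-3*(p-x0)]),x0)
print(f.x.round(3),np.round(f.fun[:15]*1000)); np.save("p.npy",f.x)
R=fk(s["qpos"],f.x)[1].as_matrix(); print(np.round(R.T@s["orientation"],2).tolist())
im=snapshot("side");cv2.imwrite("pics/s3.png",cv2.resize(im[130:280,250:400],(600,600)))
E
```

```text
5.1167 [-0.1944, 0.2902, 2.046, -0.0553, 0.3383, 1.6689] [5.79947198e-01 4.36317972e-04 5.40969262e-02] [-0.94113573 -0.87225223  0.37584531]
[-0.097  0.522  0.596  0.668  0.224  0.491 -0.054] [-118.   -6.    6.  -34.  -97.   -8.  -26. -115.   19.  -25. -119.   -8.
  -23. -119.   -9.]
[[-1.0, -0.0, -0.0], [0.0, -1.0, 0.0], [-0.0, 0.0, 1.0]]
```

View pics/s3.png

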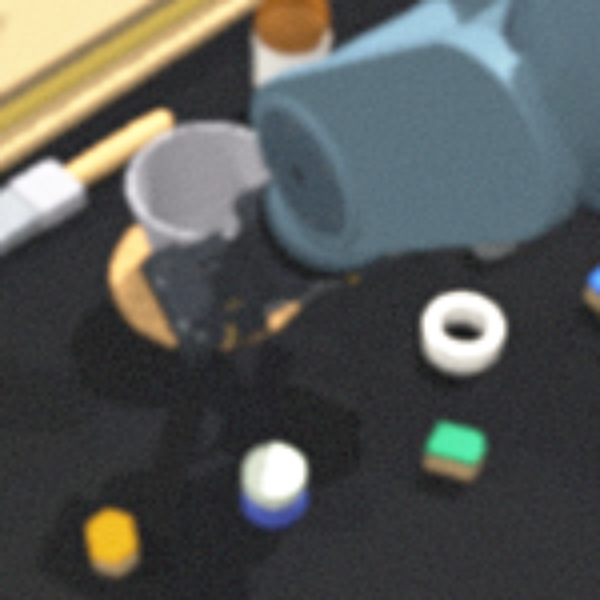

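The crop shows the fingers straddling the handle (crop ~210,260), so I close the gripper and lift.

arm_command(
  series=[
    [0,0,0,0,0,0,0],
    [0,0,0,0,0,0,0],
    [0,0,0,0,0,0,0],
    [0,0,0,0,0,0,0],
    [0,0,0,0,0,0,0],
    [0,0,0,0,0,0,0],
    [0,0,0,0,0,0,0],
    [0,0,0,0,0,0,0],
  ],
  grip_force=50,
)

```text
t: 5.83
position: [0.5812, 0.0004, 0.0545]
orientation: [[0.865, -0.241, 0.439], [-0.217, -0.971, -0.105], [0.452, -0.004, -0.892]]
contact_force: [-1.8, -0.2, 2.6]
width: 0.0112
grasp_force: 50.0
```

```bash
cat > kin.py <<'E'
import numpy as np
from scipy.spatial.transform import Rotation as Ro
def fk(q,p):
    o,h,a,b,c,d,y1,yw=p; E=Ro.from_euler
    R1=E("z",q[0]); R2=R1*E("y",q[1]); R3=R2*E("y",q[2]); R4=R3*E("z",q[3]); R5=R4*E("y",q[4]); 
    P=np.array([0,0,h])+R1.apply([o,y1,0])+R2.apply([0,0,a])+R3.apply([c,0,b])+R5.apply([0,yw,d])
    return P,(R5*E("z",q[5]+np.pi/2))
E
python3 - <<'E'
from h import *; from kin import *; from scipy.optimize import least_squares
s=read_state(); print(s["t"],s["width"],s["grasp_force"],s["contact_force"])
D=[([-1.5093,.18077,1.607,0,1.35379,-.20629],[.15217,-.55452,.25774]),([-.356,-.489,2.508,.241,.331,1.242],[.45226,-.01837,.1975]),([-.231,-.079,2.397,.213,.002,1.365],[.51303,.00068,.13918]),([-0.1907, 0.0786, 2.1233, -0.0485, 0.4501, 1.6633],[0.54838196,0.00783652,0.11961789]),(s["qpos"],s["position"])]
x0=np.array([0,.3,.4,.4,0,.25,0,0])
f=least_squares(lambda p:np.concatenate([fk(q,p)[0]-x for q,x in D]+[1e-4*(p-x0)]),x0)
print(f.x.round(3),np.round(f.fun[:15]*1000)); np.save("p.npy",f.x)
R=fk(s["qpos"],f.x)[1].as_matrix(); print(np.round(R.T@s["orientation"],2).tolist())
# lift
P=s["position"]; Rc=s["orientation"]; step(P+[0,0,.13],Rc,6)
# above the pan, heading 
for h in (.45,.55,.65):
  Rn=Ro.from_euler("z",h+.243).as_matrix()@Rc
  lift=dict(position=P+[0,0,.13],orientation=Rc)
  off=P-np.array([.654,-.02,.004]); up=np.array([.510,.406,.045+.09])+Ro.from_euler("z",h+.243).as_matrix()@off
  step(up,Rn,14,lift)
E
```

```text
5.8333 0.011168560476968336 49.9957718141377 [-1.82303024 -0.17258337  2.56843313]
[0.    0.314 0.438 0.514 0.086 0.293 0.116 0.002] [ 0. -0. -0.  0.  0.  0. -0. -0. -0.  0.  0.  0.  0.  0.  0.]
[[1.0, -0.0, 0.0], [0.0, 1.0, -0.0], [-0.0, 0.0, 1.0]]
6 rows [0.0098, -0.0001, -0.0193] [0.0, 0.0, 0.0] |t|0.0217 |w|0.000 mid [0.581 0.    0.141] end [0.581 0.    0.185]
14 rows [-0.0072, -0.028, -0.0036] [0.0224, -0.0002, -0.0442] |t|0.0292 |w|0.050 mid [0.533 0.227 0.185] end [0.441 0.375 0.186]
14 rows [-0.0059, -0.028, -0.0029] [0.0256, -0.0003, -0.0505] |t|0.0288 |w|0.057 mid [0.539 0.225 0.185] end [0.444 0.368 0.186]
14 rows [-0.0046, -0.028, -0.0023] [0.0288, -0.0003, -0.0569] |t|0.0284 |w|0.064 mid [0.545 0.223 0.185] end [0.448 0.362 0.186]
```

arm_command(
  series=[
    [0.0098,0,-0.0193,0,0,0,0],
    [0.0098,0,-0.0193,0,0,0,0],
    [0.0098,0,-0.0193,0,0,0,0],
    [0.0098,0,-0.0193,0,0,0,0],
    [0.0098,0,-0.0193,0,0,0,0],
    [0.0098,0,-0.0193,0,0,0,0],
    [-0.0059,-0.028,-0.0029,0.0256,-0.0003,-0.0505,0],
    [-0.0059,-0.028,-0.0029,0.0256,-0.0003,-0.0505,0],
    [-0.0059,-0.028,-0.0029,0.0256,-0.0003,-0.0505,0],
    [-0.0059,-0.028,-0.0029,0.0256,-0.0003,-0.0505,0],
    [-0.0059,-0.028,-0.0029,0.0256,-0.0003,-0.0505,0],
    [-0.0059,-0.028,-0.0029,0.0256,-0.0003,-0.0505,0],
    [-0.0059,-0.028,-0.0029,0.0256,-0.0003,-0.0505,0],
    [-0.0059,-0.028,-0.0029,0.0256,-0.0003,-0.0505,0],
    [-0.0059,-0.028,-0.0029,0.0256,-0.0003,-0.0505,0],
    [-0.0059,-0.028,-0.0029,0.0256,-0.0003,-0.0505,0],
    [-0.0059,-0.028,-0.0029,0.0256,-0.0003,-0.0505,0],
    [-0.0059,-0.028,-0.0029,0.0256,-0.0003,-0.0505,0],
    [-0.0059,-0.028,-0.0029,0.0256,-0.0003,-0.0505,0],
    [-0.0059,-0.028,-0.0029,0.0256,-0.0003,-0.0505,0],
  ],
  grip_force=55,
)

```text
t: 7.5
position: [0.4434, 0.3685, 0.1844]
orientation: [[0.762, 0.524, 0.381], [0.466, -0.851, 0.24], [0.45, -0.005, -0.893]]
contact_force: [0.2, 0.0, -1.3]
width: 0.0114
grasp_force: 55.0
```

arm_command(
  series=[
    [0,0,0,0,0,0,0],
    [0,0,0,0,0,0,0],
  ],
)

```text
t: 7.67
position: [0.4435, 0.3681, 0.1843]
orientation: [[0.762, 0.524, 0.381], [0.466, -0.852, 0.239], [0.45, -0.005, -0.893]]
contact_force: [-0.7, -0.6, -1.8]
width: 0.0117
grasp_force: 55.0
```

Run:
```python
from h import *
s=read_state(); print(s["t"],s["width"],s["contact_force"].round(1),s["qpos"].round(2))
for c in("side",):
  im=snapshot(c);cv2.imwrite(f"pics/{c}4.png",im)
im=snapshot("top");cv2.imwrite("pics/top4.png",cv2.resize(im[100:325,90:390],(800,600)))
R=s["orientation"];P=s["position"]
hh=np.arctan2(R[1,2],R[0,2]); Rz=Ro.from_euler("z",hh+.236).as_matrix()
off=np.array([.5812,.0004,.0545])-np.array([.654,-.02,.004]); ax=P-Rz@off; print("cup base now",ax,"head",hh)
step(P+np.array([.510,.406,.052])-ax,Ro.from_euler("z",.55-hh).as_matrix()@R,6)
```

```text
7.6667 0.011701894552541668 [-0.7 -0.6 -1.8] [0.46 0.02 2.01 0.07 0.65 1.44]
cup base now [0.50893508 0.40595108 0.13384644] head 0.5612198432299328
6 rows [-0.0061, -0.0001, 0.0123] [-0.0006, -0.0001, 0.0013] |t|0.0137 |w|0.001 mid [0.445 0.368 0.13 ] end [0.445 0.368 0.102]
```

View pics/side4.png

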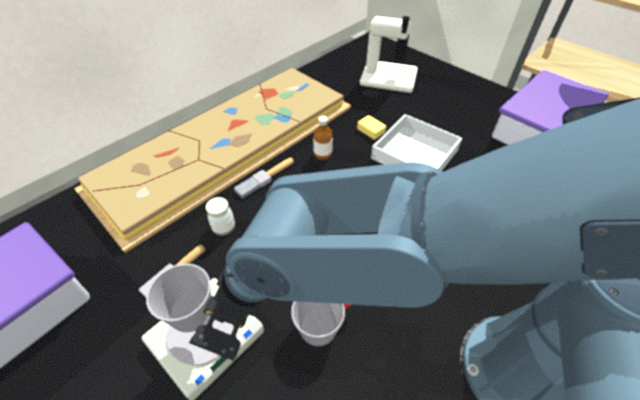

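View pics/top4.png

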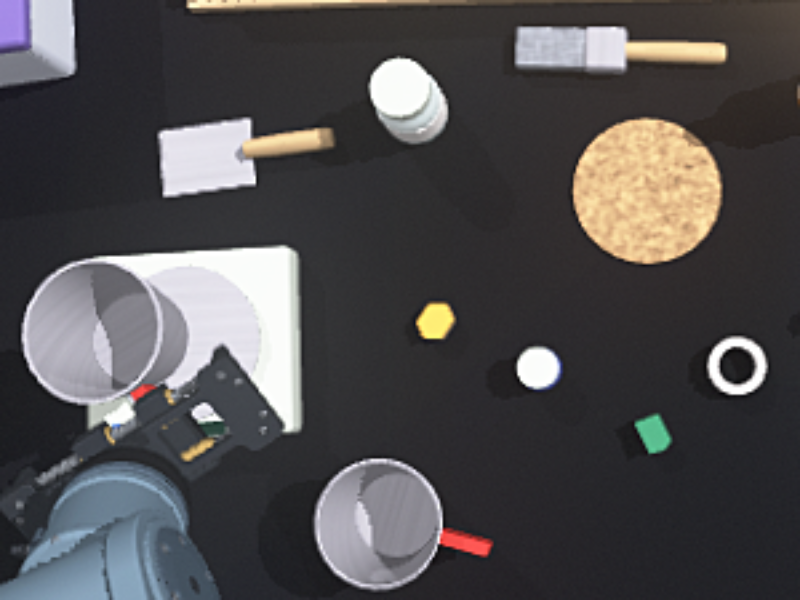

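The side picture shows the cup held over the scale. In the top crop its rim is centred at about (92,331). I'll check that against the expected position.

Run:
```python
from h import *
q=lambda a,b:(90+a*.375,100+b*.375)
print("rim",ray("top",q(92,331),.219),"mat",ray("top",q(647,191),.004))
im=snapshot("top"); 
for c in((.509,.406,.134+.085),): print(px("top",c))
```

```text
rim [0.50889305 0.4056249  0.219     ] mat [ 0.64828859 -0.01388641  0.004     ]
[124.31897144 224.07394699]
```

Exactly as predicted, with no tilt or slip. Lowering to 7 mm above the pan, then settling by force.

arm_command(
  series=[
    [-0.0061,0,0.0123,0,0,0,0],
    [-0.0061,0,0.0123,0,0,0,0],
    [-0.0061,0,0.0123,0,0,0,0],
    [-0.0061,0,0.0123,0,0,0,0],
    [-0.0061,0,0.0123,0,0,0,0],
    [-0.0061,0,0.0123,0,0,0,0],
    [-0.0009,0,0.0018,0,0,0,0],
    [-0.0009,0,0.0018,0,0,0,0],
    [-0.0009,0,0.0018,0,0,0,0],
    [0,0,0,0,0,0,0],
  ],
)

```text
t: 8.65
position: [0.4458, 0.3682, 0.0972]
orientation: [[0.762, 0.521, 0.383], [0.463, -0.853, 0.24], [0.452, -0.005, -0.892]]
contact_force: [-0.7, -0.2, -1.3]
width: 0.0114
grasp_force: 55.0
```

arm_command(
  series=[
    [-0.0005,0,0.0009,0,0,0,0],
    [-0.0005,0,0.0009,0,0,0,0],
    [0,0,0,0,0,0,0],
  ],
)

```text
t: 8.9
position: [0.4457, 0.3686, 0.0955]
orientation: [[0.762, 0.522, 0.384], [0.464, -0.853, 0.24], [0.453, -0.005, -0.891]]
contact_force: [0.7, 0.9, -0.0]
width: 0.0113
grasp_force: 55.0
```

arm_command(
  series=[
    [-0.0003,0,0.0005,0,0,0,0],
    [0,0,0,0,0,0,0.04],
    [0,0,0,0,0,0,0.04],
    [0,0,0,0,0,0,0.04],
    [0,0,0,0,0,0,0.04],
    [0,0,0,0,0,0,0.04],
    [0,0,-0.02,0,0,0,0.04],
    [0,0,-0.02,0,0,0,0.04],
    [0,0,-0.02,0,0,0,0.04],
    [0,0,-0.02,0,0,0,0.045],
    [0,0,-0.02,0,0,0,0.045],
    [0,0,-0.02,0,0,0,0.045],
    [0,0,-0.02,0,0,0,0.045],
  ],
  grip_force=30,
)

```text
t: 9.98
position: [0.3909, 0.3345, 0.2197]
orientation: [[0.762, 0.522, 0.382], [0.464, -0.853, 0.239], [0.451, -0.005, -0.892]]
contact_force: [-0.6, 0.1, -0.1]
width: 0.0452
grasp_force: 0.0
```

```bash
cat >> h.py <<'E'
def rim(im,c,z):
    "fit bright rim circle near expected rim centre c at z: centroid search by Hough"
    u,v=np.round(px("top",np.r_[c,z])).astype(int); s=6;r=36
    g=cv2.cvtColor(cv2.resize(im[max(v-r,0):v+r,u-r:u+r],None,fx=s,fy=s,interpolation=cv2.INTER_CUBIC),cv2.COLOR_BGR2GRAY)
    k=cv2.HoughCircles(g,cv2.HOUGH_GRADIENT,1,20,param1=120,param2=25,minRadius=21*s,maxRadius=32*s)
    return [] if k is None else [(ray("top",((a+.5)/s-.5+u-r,(b+.5)/s-.5+v-r),z).round(4)[:2].tolist(),round(R/s,1)) for a,b,R in k[0][:2]]
E
python3 - <<'E'
from h import *
s=read_state(); print(s["t"],s["position"])
im=snapshot("top"); print(rim(im,[.51,.406],.13)); cv2.imwrite("pics/top5.png",cv2.resize(im[150:330,100:340],(800,600)))
print(*seg(im,"gold",(240,208,266,232),.018))
g=[.529,.183]
for n,q in(("green",.02),("blue",.02),("stone",.02)): pass
# gold: grip along world x -> tool y along x; tool x angle = +-90
for a in(np.pi/2,-np.pi/2):
  step([.529,.183,.12],Rd(a),18)
E
```

```text
9.9833 [0.39088967 0.33445824 0.21968154]
[([0.5133, 0.4064], np.float32(22.2)), ([0.5068, 0.4096], np.float32(21.4))]
[533.6 190.1] [16.3 36.4] 57.6 [534.8 191.8] [[546, 175], [546, 189], [539, 196], [526, 201], [515, 196], [529, 200], [539, 193]] [249.8 218.1]
18 rows [-0.005, 0.0109, 0.0052] [0.0132, -0.0241, -0.0557] |t|0.0130 |w|0.062 mid [0.452 0.238 0.162] end [0.529 0.183 0.12 ]
18 rows [0.0112, 0.0063, 0.0083] [-0.0279, -0.0153, 0.1152] |t|0.0153 |w|0.119 mid [0.52  0.284 0.181] end [0.529 0.183 0.12 ]
```

View pics/top5.png

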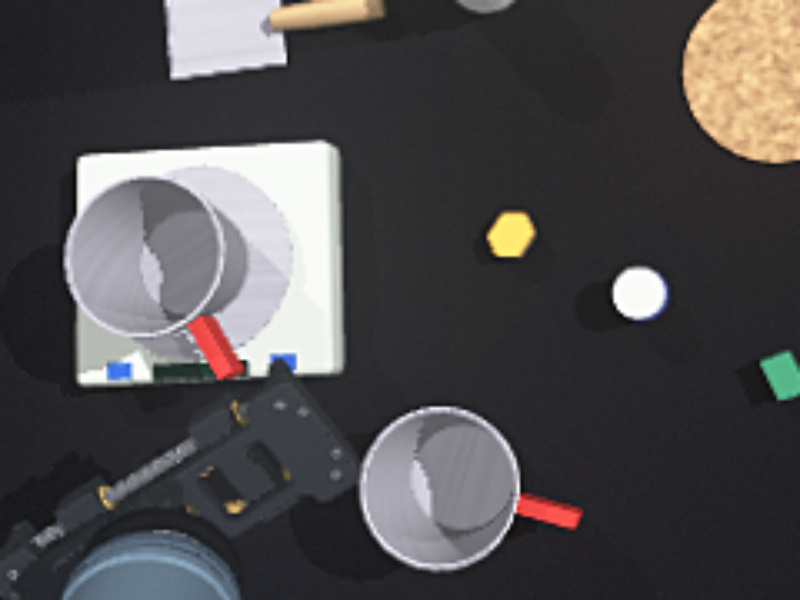

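The crop shows the cup upright on the pan (rim at 145,256), and gold has not moved (511,234). On to gold.

arm_command(
  series=[
    [-0.005,0.0109,0.0052,0.0132,-0.0241,-0.0557,0.05],
    [-0.005,0.0109,0.0052,0.0132,-0.0241,-0.0557,0.05],
    [-0.005,0.0109,0.0052,0.0132,-0.0241,-0.0557,0.05],
    [-0.005,0.0109,0.0052,0.0132,-0.0241,-0.0557,0.05],
    [-0.005,0.0109,0.0052,0.0132,-0.0241,-0.0557,0.05],
    [-0.005,0.0109,0.0052,0.0132,-0.0241,-0.0557,0.05],
    [-0.005,0.0109,0.0052,0.0132,-0.0241,-0.0557,0.05],
    [-0.005,0.0109,0.0052,0.0132,-0.0241,-0.0557,0.05],
    [-0.005,0.0109,0.0052,0.0132,-0.0241,-0.0557,0.05],
    [-0.005,0.0109,0.0052,0.0132,-0.0241,-0.0557,0.05],
    [-0.005,0.0109,0.0052,0.0132,-0.0241,-0.0557,0.05],
    [-0.005,0.0109,0.0052,0.0132,-0.0241,-0.0557,0.05],
    [-0.005,0.0109,0.0052,0.0132,-0.0241,-0.0557,0.05],
    [-0.005,0.0109,0.0052,0.0132,-0.0241,-0.0557,0.05],
    [-0.005,0.0109,0.0052,0.0132,-0.0241,-0.0557,0.05],
    [-0.005,0.0109,0.0052,0.0132,-0.0241,-0.0557,0.05],
    [-0.005,0.0109,0.0052,0.0132,-0.0241,-0.0557,0.05],
    [-0.005,0.0109,0.0052,0.0132,-0.0241,-0.0557,0.05],
    [0,0,0,0,0,0,0.05],
    [0,0,0,0,0,0,0.05],
  ],
)

```text
t: 11.7
position: [0.528, 0.1818, 0.1134]
orientation: [[0.002, 1.0, -0.006], [1.0, -0.002, -0.002], [-0.002, -0.006, -1.0]]
contact_force: [-0.0, -0.6, 0.3]
width: 0.0501
grasp_force: 0.0
```

Run:
```python
from h import *
s=read_state(); print(s["t"],s["position"],s["qpos"].round(2))
print("rim",ray("top",(100+145*.3,150+256*.3),.13))
R=Rd(np.pi/2)
step([.529,.183,.022],R,5)
d=dict(position=[.529,.183,.022],orientation=R)
step([.529,.183,.20],R,6,d); d=dict(position=[.529,.183,.20],orientation=R)
h=.55
for a in (np.pi/2+.55,np.pi/2):step([.51,.406,.20],Rd(a),8,d)
```

```text
11.7 [0.52800745 0.18184535 0.11335584] [ 0.12  0.32  1.75 -0.    1.07  0.12]
rim [0.5097405  0.40630128 0.13      ]
5 rows [0.0003, 0.0003, 0.0183] [-0.0012, 0.0004, -0.0004] |t|0.0183 |w|0.001 mid [0.529 0.183 0.059] end [0.529 0.183 0.022]
6 rows [0.0, 0.0, -0.0297] [0.0, 0.0, 0.0] |t|0.0297 |w|0.000 mid [0.529 0.183 0.141] end [0.529 0.183 0.2  ]
8 rows [0.028, 0.0044, 0.0] [0.0, 0.0, -0.0687] |t|0.0283 |w|0.069 mid [0.532 0.324 0.2  ] end [0.51  0.406 0.2  ]
8 rows [0.0279, -0.0024, 0.0] [0.0, 0.0, 0.0] |t|0.0280 |w|0.000 mid [0.517 0.322 0.2  ] end [0.51  0.406 0.2  ]
```

arm_command(
  series=[
    [0.0003,0.0003,0.0183,-0.0012,0,0,0.05],
    [0.0003,0.0003,0.0183,-0.0012,0,0,0.05],
    [0.0003,0.0003,0.0183,-0.0012,0,0,0.05],
    [0.0003,0.0003,0.0183,-0.0012,0,0,0.05],
    [0.0003,0.0003,0.0183,-0.0012,0,0,0.05],
    [0,0,0,0,0,0,0.05],
    [0,0,0,0,0,0,0],
    [0,0,0,0,0,0,0],
    [0,0,0,0,0,0,0],
    [0,0,0,0,0,0,0],
    [0,0,0,0,0,0,0],
    [0,0,0,0,0,0,0],
  ],
  grip_force=25,
)

```text
t: 12.7
position: [0.5298, 0.1832, 0.0239]
orientation: [[0.0, 1.0, 0.002], [1.0, -0.0, -0.002], [-0.002, 0.002, -1.0]]
contact_force: [-2.4, 0.8, 7.0]
width: 0.0299
grasp_force: 25.0
```

arm_command(
  series=[
    [0,0,-0.0297,0,0,0,0],
    [0,0,-0.0297,0,0,0,0],
    [0,0,-0.0297,0,0,0,0],
    [0,0,-0.0297,0,0,0,0],
    [0,0,-0.0297,0,0,0,0],
    [0,0,-0.0297,0,0,0,0],
    [0.0279,-0.0024,0,0,0,0,0],
    [0.0279,-0.0024,0,0,0,0,0],
    [0.0279,-0.0024,0,0,0,0,0],
    [0.0279,-0.0024,0,0,0,0,0],
    [0.0279,-0.0024,0,0,0,0,0],
    [0.0279,-0.0024,0,0,0,0,0],
    [0.0279,-0.0024,0,0,0,0,0],
    [0.0279,-0.0024,0,0,0,0,0],
    [0,0,0,0,0,0,0],
    [0,0,0,0,0,0,0],
  ],
)

```text
t: 14.03
position: [0.5094, 0.4077, 0.2002]
orientation: [[-0.002, 1.0, 0.001], [1.0, 0.002, -0.003], [-0.003, 0.001, -1.0]]
contact_force: [0.7, 1.2, -0.3]
width: 0.0303
grasp_force: 25.0
```

arm_command(
  series=[
    [0,0,0.022,0,0,0,0],
    [0,0,0.022,0,0,0,0],
    [0,0,0.022,0,0,0,0],
    [0,0,0,0,0,0,0],
    [0,0,0,0,0,0,0.045],
    [0,0,0,0,0,0,0.045],
    [0,0,0,0,0,0,0.045],
    [0,0,0,0,0,0,0.045],
    [0,0,-0.02,0,0,0,0.045],
    [0,0,-0.03,0,0,0,0.045],
    [0,0,-0.03,0,0,0,0.05],
  ],
)

```text
t: 14.95
position: [0.5097, 0.4065, 0.2155]
orientation: [[0.0, 1.0, 0.0], [1.0, -0.0, -0.003], [-0.003, 0.0, -1.0]]
contact_force: [0.8, 0.4, 0.6]
width: 0.049
grasp_force: 0.0
```

Run:
```python
from h import *
s=read_state(); print(s["t"],s["position"],s["width"])
im=snapshot("top")
for n,b,z in [("green",(322,250,348,275),.02),("blue",(396,244,424,270),.02),("stone",(390,210,412,229),.02)]: print(n,*seg(im,n,b,z))
g=np.array([.4235,-.0125])
# tool y perpendicular to long axis (24deg) -> tool x along long axis 24deg or 204
step([*g,.12],Rd(np.deg2rad(24)),20)
```

```text
14.95 [0.50969195 0.40645222 0.21554684] 0.04904646109529992
green [423.6 -12.6] [35.  25.2] 25.7 [423.5 -12.3] [[441, -17], [432, 5], [406, -8], [409, -22], [417, -28]] [334.6 262.1]
blue [ 432.7 -195.6] [36.3 27. ] 87.5 [ 432.  -194.9] [[446, -181], [420, -177], [419, -212], [445, -207]] [409.8 256.7]
stone [ 524.1 -176.7] [38.6 27.8] 77.7 [ 524.  -176.9] [[529, -158], [520, -157], [514, -163], [510, -178], [512, -191], [522, -196], [535, -190], [538, -169]] [400.6 219. ]
20 rows [-0.0215, 0.0075, 0.0052] [0.0004, -0.0004, 0.0576] |t|0.0233 |w|0.058 mid [0.525 0.163 0.167] end [ 0.424 -0.012  0.12 ]
```

arm_command(
  series=[
    [-0.0215,0.0075,0.0052,0.0004,-0.0004,0.0576,0.05],
    [-0.0215,0.0075,0.0052,0.0004,-0.0004,0.0576,0.05],
    [-0.0215,0.0075,0.0052,0.0004,-0.0004,0.0576,0.05],
    [-0.0215,0.0075,0.0052,0.0004,-0.0004,0.0576,0.05],
    [-0.0215,0.0075,0.0052,0.0004,-0.0004,0.0576,0.05],
    [-0.0215,0.0075,0.0052,0.0004,-0.0004,0.0576,0.05],
    [-0.0215,0.0075,0.0052,0.0004,-0.0004,0.0576,0.05],
    [-0.0215,0.0075,0.0052,0.0004,-0.0004,0.0576,0.05],
    [-0.0215,0.0075,0.0052,0.0004,-0.0004,0.0576,0.05],
    [-0.0215,0.0075,0.0052,0.0004,-0.0004,0.0576,0.05],
    [-0.0215,0.0075,0.0052,0.0004,-0.0004,0.0576,0.05],
    [-0.0215,0.0075,0.0052,0.0004,-0.0004,0.0576,0.05],
    [-0.0215,0.0075,0.0052,0.0004,-0.0004,0.0576,0.05],
    [-0.0215,0.0075,0.0052,0.0004,-0.0004,0.0576,0.05],
    [-0.0215,0.0075,0.0052,0.0004,-0.0004,0.0576,0.05],
    [-0.0215,0.0075,0.0052,0.0004,-0.0004,0.0576,0.05],
    [-0.0215,0.0075,0.0052,0.0004,-0.0004,0.0576,0.05],
    [-0.0215,0.0075,0.0052,0.0004,-0.0004,0.0576,0.05],
    [-0.0215,0.0075,0.0052,0.0004,-0.0004,0.0576,0.05],
    [-0.0215,0.0075,0.0052,0.0004,-0.0004,0.0576,0.05],
  ],
)

```text
t: 16.67
position: [0.4194, -0.016, 0.1141]
orientation: [[0.915, 0.404, -0.007], [0.404, -0.915, -0.006], [-0.008, 0.002, -1.0]]
contact_force: [0.5, -1.6, -0.6]
width: 0.0496
grasp_force: 0.0
```

Run:
```python
from h import *
s=read_state(); print(s["t"],s["position"],s["qpos"].round(2))
im=snapshot("side")
hsv=cv2.cvtColor(im,cv2.COLOR_BGR2HSV)
# side view: gold in cup, green still there?
for n,P in(("green",(.4235,-.0125,.02)),("gold",(.51,.406,.06))):
  u,v=np.round(px("side",P)).astype(int); m=cv2.inRange(hsv,*HS[n])[v-25:v+25,u-35:u+35]; yx=np.argwhere(m); print(n,(u,v),len(yx),yx.mean(0)+[v-25,u-35] if len(yx) else None)
R=Rd(np.deg2rad(24)); G=[.4235,-.0125,.0245]
step(G,R,6)
up=[.4235,-.0125,.21]; step(up,R,6,dict(position=G,orientation=R))
step([.51,.406,.21],Rd(np.pi/2),19,dict(position=up,orientation=R))
```

```text
16.6667 [ 0.41944865 -0.015975    0.11408537] [-0.32  0.03  2.1  -0.01  1.02  0.84]
green (np.int64(364), np.int64(241)) 129 [239.96124031 363.65116279]
gold (np.int64(200), np.int64(326)) 181 [324.06629834 198.52486188]
6 rows [0.0015, -0.0002, 0.0147] [0.0001, 0.0021, -0.0011] |t|0.0148 |w|0.002 mid [ 0.421 -0.014  0.054] end [ 0.424 -0.012  0.024]
6 rows [0.0, 0.0, -0.0309] [0.0, 0.0, 0.0] |t|0.0309 |w|0.000 mid [ 0.424 -0.012  0.148] end [ 0.424 -0.012  0.21 ]
19 rows [0.0219, -0.0093, 0.0] [0.0, 0.0, -0.0606] |t|0.0238 |w|0.061 mid [0.531 0.196 0.21 ] end [0.51  0.406 0.21 ]
```

Gold is in the cup. The side view finds yellow at (199,324), where I expected it.

arm_command(
  series=[
    [0.0015,0,0.0147,0,0.002,-0.001,0.05],
    [0.0015,0,0.0147,0,0.002,-0.001,0.05],
    [0.0015,0,0.0147,0,0.002,-0.001,0.05],
    [0.0015,0,0.0147,0,0.002,-0.001,0.05],
    [0.0015,0,0.0147,0,0.002,-0.001,0.05],
    [0.0015,0,0.0147,0,0.002,-0.001,0.05],
    [0,0,0,0,0,0,0.05],
    [0,0,0,0,0,0,0],
    [0,0,0,0,0,0,0],
    [0,0,0,0,0,0,0],
    [0,0,0,0,0,0,0],
    [0,0,0,0,0,0,0],
    [0,0,0,0,0,0,0],
    [0,0,-0.0309,0,0,0,0],
    [0,0,-0.0309,0,0,0,0],
    [0,0,-0.0309,0,0,0,0],
    [0,0,-0.0309,0,0,0,0],
    [0,0,-0.0309,0,0,0,0],
    [0,0,-0.0309,0,0,0,0],
  ],
)

```text
t: 18.3
position: [0.4262, -0.0113, 0.212]
orientation: [[0.911, 0.412, 0.002], [0.412, -0.911, 0.0], [0.002, 0.001, -1.0]]
contact_force: [0.5, -0.2, 0.2]
width: 0.0218
grasp_force: 25.0
```

arm_command(
  series=[
    [0.0219,-0.0093,0,0,0,-0.0606,0],
    [0.0219,-0.0093,0,0,0,-0.0606,0],
    [0.0219,-0.0093,0,0,0,-0.0606,0],
    [0.0219,-0.0093,0,0,0,-0.0606,0],
    [0.0219,-0.0093,0,0,0,-0.0606,0],
    [0.0219,-0.0093,0,0,0,-0.0606,0],
    [0.0219,-0.0093,0,0,0,-0.0606,0],
    [0.0219,-0.0093,0,0,0,-0.0606,0],
    [0.0219,-0.0093,0,0,0,-0.0606,0],
    [0.0219,-0.0093,0,0,0,-0.0606,0],
    [0.0219,-0.0093,0,0,0,-0.0606,0],
    [0.0219,-0.0093,0,0,0,-0.0606,0],
    [0.0219,-0.0093,0,0,0,-0.0606,0],
    [0.0219,-0.0093,0,0,0,-0.0606,0],
    [0.0219,-0.0093,0,0,0,-0.0606,0],
    [0.0219,-0.0093,0,0,0,-0.0606,0],
    [0.0219,-0.0093,0,0,0,-0.0606,0],
    [0.0219,-0.0093,0,0,0,-0.0606,0],
    [0.0219,-0.0093,0,0,0,-0.0606,0],
    [0,0,0,0,0,0,0],
  ],
)

```text
t: 19.97
position: [0.5092, 0.4112, 0.2104]
orientation: [[-0.011, 1.0, 0.001], [1.0, 0.011, 0.002], [0.002, 0.001, -1.0]]
contact_force: [-0.6, -0.5, 0.1]
width: 0.0215
grasp_force: 25.0
```

Green is held (22 mm wide) and over the cup, so I lower, release and retreat.

arm_command(
  series=[
    [-0.0015,0,0.023,0,0,0,0],
    [-0.0015,0,0.023,0,0,0,0],
    [-0.0015,0,0.023,0,0,0,0],
    [0,0,0,0,0,0,0],
    [0,0,0,0,0,0,0.04],
    [0,0,0,0,0,0,0.04],
    [0,0,0,0,0,0,0.04],
    [0,0,0,0,0,0,0.04],
    [0,0,-0.02,0,0,0,0.04],
    [0,0,-0.03,0,0,0,0.045],
    [0,0,-0.03,0,0,0,0.05],
    [0,0,0,0,0,0,0.05],
  ],
)

```text
t: 20.97
position: [0.5146, 0.4051, 0.2304]
orientation: [[-0.005, 1.0, 0.013], [1.0, 0.005, 0.006], [0.006, 0.013, -1.0]]
contact_force: [0.0, 1.3, 0.2]
width: 0.0499
grasp_force: 0.0
```

Run:
```python
from h import *
s=read_state(); print(s["t"],s["position"],s["width"])
im=snapshot("top")
for n,b,z in [("blue",(386,234,434,280),.02),("stone",(386,208,416,230),.02)]: print(n,*seg(im,n,b,z))
# stone: long axis 77.5deg ; tool x along 77.5
a=np.deg2rad(77.5)
via=np.array([.50,.10,.20])
step(via,Rd(1.45),13); d=dict(position=via,orientation=Rd(1.45))
step([.524,-.177,.12],Rd(a),13,d)
step([.432,-.195,.12],Rd(np.deg2rad(88)),14,d)
```

```text
20.9667 [0.51461969 0.4050954  0.23043382] 0.049919114687926654
blue [ 473.9 -213.4] [37.  27.1] 80.0 [ 473.  -212.3] [[487, -200], [464, -194], [459, -229], [485, -225]] [416.2 239.6]
stone [ 524.1 -176.8] [38.6 27.8] 77.7 [ 524.  -176.9] [[529, -158], [520, -157], [514, -163], [510, -178], [512, -191], [522, -196], [535, -190], [538, -169]] [400.6 219. ]
13 rows [-0.0235, 0.0002, 0.0021] [0.0008, -0.0004, 0.0097] |t|0.0236 |w|0.010 mid [0.511 0.24  0.213] end [0.5 0.1 0.2]
13 rows [-0.0207, 0.0053, 0.0062] [-0.0, 0.0, 0.0075] |t|0.0223 |w|0.007 mid [ 0.516 -0.049  0.157] end [ 0.524 -0.177  0.12 ]
14 rows [-0.0214, -0.0031, 0.0057] [0.0, 0.0, -0.0061] |t|0.0224 |w|0.006 mid [ 0.458 -0.068  0.154] end [ 0.432 -0.195  0.12 ]
```

Blue has been knocked to (0.473, -0.212). Green is released into the cup. I take blue next.

arm_command(
  series=[
    [-0.0235,0.0002,0.0021,0,0,0.0097,0.045],
    [-0.0235,0.0002,0.0021,0,0,0.0097,0.045],
    [-0.0235,0.0002,0.0021,0,0,0.0097,0.045],
    [-0.0235,0.0002,0.0021,0,0,0.0097,0.045],
    [-0.0235,0.0002,0.0021,0,0,0.0097,0.045],
    [-0.0235,0.0002,0.0021,0,0,0.0097,0.045],
    [-0.0235,0.0002,0.0021,0,0,0.0097,0.045],
    [-0.0235,0.0002,0.0021,0,0,0.0097,0.045],
    [-0.0235,0.0002,0.0021,0,0,0.0097,0.045],
    [-0.0235,0.0002,0.0021,0,0,0.0097,0.045],
    [-0.0235,0.0002,0.0021,0,0,0.0097,0.045],
    [-0.0235,0.0002,0.0021,0,0,0.0097,0.045],
    [-0.0235,0.0002,0.0021,0,0,0.0097,0.045],
  ],
)

```text
t: 22.1
position: [0.4973, 0.0971, 0.1938]
orientation: [[0.121, 0.993, 0.001], [0.993, -0.121, 0.0], [0.0, 0.001, -1.0]]
contact_force: [0.2, 0.3, 0.7]
width: 0.0447
grasp_force: 0.0
```

Run:
```python
from h import *
s=read_state(); print(s["t"],s["position"],s["width"])
im=snapshot("top")
for n,b,z in [("blue",(386,230,434,280),.02)]: print(n,*seg(im,n,b,z))
for n,P in(("green",(.51,.406,.06)),("gold",(.51,.406,.06))):
  si=snapshot("side") if n=="green" else si
  hsv=cv2.cvtColor(si,cv2.COLOR_BGR2HSV)
  u,v=np.round(px("side",P)).astype(int); m=cv2.inRange(hsv,*HS[n])[v-25:v+25,u-35:u+35]; yx=np.argwhere(m); print(n,(u,v),len(yx),yx.mean(0)+[v-25,u-35] if len(yx) else None)
a=np.deg2rad(83)
step([.473,-.212,.10],Rd(a),16)
```

```text
22.1 [0.49726558 0.09708221 0.1938264 ] 0.04465607496959898
blue [ 473.7 -213.3] [36.9 26.9] 79.9 [ 473.1 -212.2] [[488, -201], [464, -194], [458, -229], [485, -225]] [416.2 239.6]
green (np.int64(200), np.int64(326)) 4 [339.5 228.5]
gold (np.int64(200), np.int64(326)) 171 [324.0994152  198.81871345]
16 rows [-0.0193, 0.0009, 0.0059] [0.0, 0.0, -0.0001] |t|0.0202 |w|0.000 mid [ 0.483 -0.077  0.141] end [ 0.473 -0.212  0.1  ]
```

arm_command(
  series=[
    [-0.0193,0.0009,0.0059,0,0,0,0.045],
    [-0.0193,0.0009,0.0059,0,0,0,0.045],
    [-0.0193,0.0009,0.0059,0,0,0,0.045],
    [-0.0193,0.0009,0.0059,0,0,0,0.045],
    [-0.0193,0.0009,0.0059,0,0,0,0.045],
    [-0.0193,0.0009,0.0059,0,0,0,0.045],
    [-0.0193,0.0009,0.0059,0,0,0,0.045],
    [-0.0193,0.0009,0.0059,0,0,0,0.045],
    [-0.0193,0.0009,0.0059,0,0,0,0.045],
    [-0.0193,0.0009,0.0059,0,0,0,0.045],
    [-0.0193,0.0009,0.0059,0,0,0,0.045],
    [-0.0193,0.0009,0.0059,0,0,0,0.045],
    [-0.0193,0.0009,0.0059,0,0,0,0.045],
    [-0.0193,0.0009,0.0059,0,0,0,0.045],
    [-0.0193,0.0009,0.0059,0,0,0,0.045],
    [-0.0193,0.0009,0.0059,0,0,0,0.045],
    [0,0,0,0,0,0,0.045],
    [0,0,0,0,0,0,0.045],
  ],
)

```text
t: 23.7
position: [0.4749, -0.2099, 0.0993]
orientation: [[0.122, 0.993, 0.001], [0.993, -0.122, 0.001], [0.001, 0.001, -1.0]]
contact_force: [-0.2, 1.2, -0.6]
width: 0.0454
grasp_force: 0.0
```

Run:
```python
from h import *
s=read_state(); print(s["t"],s["position"],s["width"])
im=snapshot("top")
c=cv2.resize(im[195:275,120:200],(480,480),interpolation=cv2.INTER_CUBIC); d=cv2.resize(im[200:280,360:440],(480,480)); cv2.imwrite("pics/t6.png",cv2.resize(np.hstack([c,d]),(800,400)))
R=Rd(np.deg2rad(83)); G=[.473,-.212,.0245]
step(G,R,5)
up=[.473,-.212,.21]; step(up,R,6,dict(position=G,orientation=R))
via=[.50,.1,.21];step(via,Rd(np.pi/2),13,dict(position=up,orientation=R))
step([.51,.406,.21],Rd(np.pi/2),12,dict(position=via,orientation=Rd(np.pi/2)))
```

```text
23.7 [ 0.47493289 -0.20988645  0.09929742] 0.04538029717549481
5 rows [-0.0006, -0.0003, 0.015] [0.0002, -0.0002, 0.0002] |t|0.0150 |w|0.000 mid [ 0.474 -0.211  0.055] end [ 0.473 -0.212  0.024]
6 rows [0.0, 0.0, -0.0309] [0.0, 0.0, 0.0] |t|0.0309 |w|0.000 mid [ 0.473 -0.212  0.148] end [ 0.473 -0.212  0.21 ]
13 rows [0.0241, 0.0005, 0.0] [0.0, 0.0, -0.0094] |t|0.0241 |w|0.009 mid [ 0.492 -0.044  0.21 ] end [0.5  0.1  0.21]
12 rows [0.0255, 0.0008, 0.0] [0.0, 0.0, 0.0] |t|0.0255 |w|0.000 mid [0.506 0.278 0.21 ] end [0.51  0.406 0.21 ]
```

View pics/t6.png

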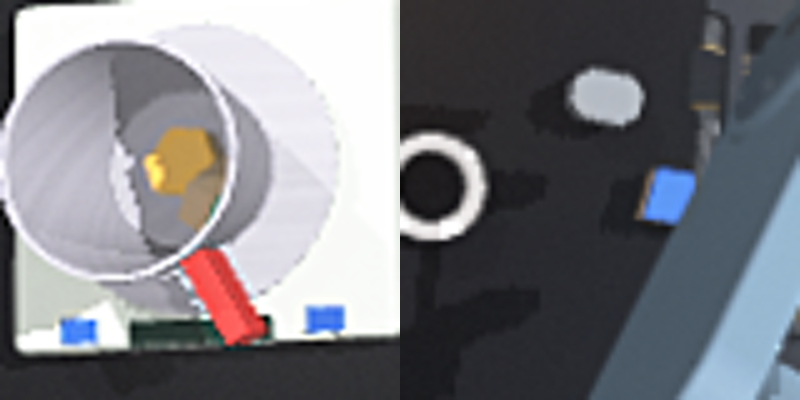

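Gold (180,160) and green, on edge (203,200), are both in the cup. Blue lies under the gripper. I pick blue.

arm_command(
  series=[
    [-0.0006,-0.0003,0.015,0,0,0,0.045],
    [-0.0006,-0.0003,0.015,0,0,0,0.045],
    [-0.0006,-0.0003,0.015,0,0,0,0.045],
    [-0.0006,-0.0003,0.015,0,0,0,0.045],
    [-0.0006,-0.0003,0.015,0,0,0,0.045],
    [0,0,0,0,0,0,0.045],
    [0,0,0,0,0,0,0],
    [0,0,0,0,0,0,0],
    [0,0,0,0,0,0,0],
    [0,0,0,0,0,0,0],
    [0,0,0,0,0,0,0],
    [0,0,0,0,0,0,0],
    [0,0,-0.0309,0,0,0,0],
    [0,0,-0.0309,0,0,0,0],
    [0,0,-0.0309,0,0,0,0],
    [0,0,-0.0309,0,0,0,0],
    [0,0,-0.0309,0,0,0,0],
    [0,0,-0.0309,0,0,0,0],
  ],
)

```text
t: 25.25
position: [0.4726, -0.2128, 0.2119]
orientation: [[0.121, 0.993, 0.002], [0.993, -0.121, -0.0], [0.0, 0.002, -1.0]]
contact_force: [0.1, 0.6, -0.2]
width: 0.0241
grasp_force: 24.6
```

arm_command(
  series=[
    [0.0241,0.0005,0,0,0,-0.0094,0],
    [0.0241,0.0005,0,0,0,-0.0094,0],
    [0.0241,0.0005,0,0,0,-0.0094,0],
    [0.0241,0.0005,0,0,0,-0.0094,0],
    [0.0241,0.0005,0,0,0,-0.0094,0],
    [0.0241,0.0005,0,0,0,-0.0094,0],
    [0.0241,0.0005,0,0,0,-0.0094,0],
    [0.0241,0.0005,0,0,0,-0.0094,0],
    [0.0241,0.0005,0,0,0,-0.0094,0],
    [0.0241,0.0005,0,0,0,-0.0094,0],
    [0.0241,0.0005,0,0,0,-0.0094,0],
    [0.0241,0.0005,0,0,0,-0.0094,0],
    [0.0241,0.0005,0,0,0,-0.0094,0],
  ],
)

```text
t: 26.33
position: [0.4995, 0.1002, 0.2105]
orientation: [[-0.002, 1.0, 0.002], [1.0, 0.002, 0.0], [0.0, 0.002, -1.0]]
contact_force: [0.7, -1.1, -0.6]
width: 0.0241
grasp_force: 24.6
```

arm_command(
  series=[
    [0.0255,0.0008,0,0,0,0,0],
    [0.0255,0.0008,0,0,0,0,0],
    [0.0255,0.0008,0,0,0,0,0],
    [0.0255,0.0008,0,0,0,0,0],
    [0.0255,0.0008,0,0,0,0,0],
    [0.0255,0.0008,0,0,0,0,0],
    [0.0255,0.0008,0,0,0,0,0],
    [0.0255,0.0008,0,0,0,0,0],
    [0.0255,0.0008,0,0,0,0,0],
    [0.0255,0.0008,0,0,0,0,0],
    [0.0255,0.0008,0,0,0,0,0],
    [0.0255,0.0008,0,0,0,0,0],
    [0,0,0,0,0,0,0],
    [0,0,0,0,0,0,0],
  ],
)

```text
t: 27.5
position: [0.5084, 0.4058, 0.21]
orientation: [[-0.003, 1.0, 0.001], [1.0, 0.003, -0.0], [-0.0, 0.001, -1.0]]
contact_force: [0.2, 0.1, -0.9]
width: 0.0239
grasp_force: 24.6
```

arm_command(
  series=[
    [0.001,0,0.023,0,0,0,0],
    [0.001,0,0.023,0,0,0,0],
    [0.001,0,0.023,0,0,0,0],
    [0,0,0,0,0,0,0],
    [0,0,0,0,0,0,0.042],
    [0,0,0,0,0,0,0.042],
    [0,0,0,0,0,0,0.042],
    [0,0,0,0,0,0,0.042],
    [0,0,-0.02,0,0,0,0.042],
    [0,0,-0.03,0,0,0,0.045],
    [0,0,-0.02,0,0,0,0.05],
    [0,0,0,0,0,0,0.05],
  ],
)

```text
t: 28.5
position: [0.5116, 0.4097, 0.2184]
orientation: [[-0.001, 1.0, 0.011], [1.0, 0.001, 0.005], [0.005, 0.011, -1.0]]
contact_force: [1.2, -0.3, 0.2]
width: 0.0499
grasp_force: 0.0
```

Run:
```python
from h import *
s=read_state(); print(s["t"],s["position"],s["width"])
im=snapshot("top")
print(*seg(im,"stone",(386,208,416,230),.02))
R=Rd(1.45)
step([.50,.12,.20],R,12); step([.524,-.177,.10],Rd(np.deg2rad(77.5)),14,dict(position=[.5,.12,.2],orientation=R))
```

```text
28.5 [0.51161405 0.40969699 0.21836095] 0.04989738385711025
[ 524.1 -176.7] [38.6 27.8] 77.7 [ 524.  -176.9] [[529, -158], [520, -157], [514, -163], [510, -178], [513, -192], [522, -196], [535, -190], [538, -169]] [400.6 219. ]
12 rows [-0.0241, 0.0004, 0.0013] [0.0007, -0.0004, 0.0102] |t|0.0242 |w|0.010 mid [0.509 0.24  0.206] end [0.5  0.12 0.2 ]
14 rows [-0.0206, 0.0052, 0.0071] [-0.0, 0.0, 0.007] |t|0.0225 |w|0.007 mid [ 0.517 -0.049  0.143] end [ 0.524 -0.177  0.1  ]
```

arm_command(
  series=[
    [-0.0241,0.0004,0.0013,0.0007,0,0.0102,0.05],
    [-0.0241,0.0004,0.0013,0.0007,0,0.0102,0.05],
    [-0.0241,0.0004,0.0013,0.0007,0,0.0102,0.05],
    [-0.0241,0.0004,0.0013,0.0007,0,0.0102,0.05],
    [-0.0241,0.0004,0.0013,0.0007,0,0.0102,0.05],
    [-0.0241,0.0004,0.0013,0.0007,0,0.0102,0.05],
    [-0.0241,0.0004,0.0013,0.0007,0,0.0102,0.05],
    [-0.0241,0.0004,0.0013,0.0007,0,0.0102,0.05],
    [-0.0241,0.0004,0.0013,0.0007,0,0.0102,0.05],
    [-0.0241,0.0004,0.0013,0.0007,0,0.0102,0.05],
    [-0.0241,0.0004,0.0013,0.0007,0,0.0102,0.05],
    [-0.0241,0.0004,0.0013,0.0007,0,0.0102,0.05],
  ],
)

```text
t: 29.55
position: [0.4969, 0.1181, 0.1947]
orientation: [[0.121, 0.993, -0.008], [0.993, -0.121, 0.001], [-0.0, -0.008, -1.0]]
contact_force: [0.3, 0.4, 0.4]
width: 0.0501
grasp_force: 0.0
```

arm_command(
  series=[
    [-0.0206,0.0052,0.0071,0,0,0.007,0.05],
    [-0.0206,0.0052,0.0071,0,0,0.007,0.05],
    [-0.0206,0.0052,0.0071,0,0,0.007,0.05],
    [-0.0206,0.0052,0.0071,0,0,0.007,0.05],
    [-0.0206,0.0052,0.0071,0,0,0.007,0.05],
    [-0.0206,0.0052,0.0071,0,0,0.007,0.05],
    [-0.0206,0.0052,0.0071,0,0,0.007,0.05],
    [-0.0206,0.0052,0.0071,0,0,0.007,0.05],
    [-0.0206,0.0052,0.0071,0,0,0.007,0.05],
    [-0.0206,0.0052,0.0071,0,0,0.007,0.05],
    [-0.0206,0.0052,0.0071,0,0,0.007,0.05],
    [-0.0206,0.0052,0.0071,0,0,0.007,0.05],
    [-0.0206,0.0052,0.0071,0,0,0.007,0.05],
    [-0.0206,0.0052,0.0071,0,0,0.007,0.05],
    [0,0,0,0,0,0,0.05],
    [0,0,0,0,0,0,0.05],
  ],
)

```text
t: 30.88
position: [0.52, -0.1773, 0.0947]
orientation: [[0.219, 0.976, -0.009], [0.976, -0.219, 0.002], [0.0, -0.009, -1.0]]
contact_force: [0.1, 0.3, 0.4]
width: 0.0497
grasp_force: 0.0
```

Run:
```python
from h import *
s=read_state(); print(s["t"],s["position"],s["width"])
a=np.deg2rad(77.5);R=Rd(a); G=[.524,-.177,.0245]
step(G,R,5)
up=[.524,-.177,.21]
via=[.50,.1,.21];step(via,Rd(np.pi/2),12,dict(position=up,orientation=R))
step([.51,.406,.21],Rd(np.pi/2),12,dict(position=via,orientation=Rd(np.pi/2)))
```

```text
30.8833 [ 0.52002245 -0.17727258  0.09467042] 0.049715829458084206
5 rows [0.0002, 0.0008, 0.014] [-0.0018, -0.0, -0.0006] |t|0.0141 |w|0.002 mid [ 0.522 -0.177  0.053] end [ 0.524 -0.177  0.024]
12 rows [0.0227, -0.0047, 0.0] [0.0, 0.0, -0.0182] |t|0.0232 |w|0.018 mid [ 0.517 -0.015  0.21 ] end [0.5  0.1  0.21]
12 rows [0.0255, 0.0008, 0.0] [0.0, 0.0, 0.0] |t|0.0255 |w|0.000 mid [0.506 0.278 0.21 ] end [0.51  0.406 0.21 ]
```

arm_command(
  series=[
    [0.0002,0.0008,0.014,-0.0018,0,0,0.05],
    [0.0002,0.0008,0.014,-0.0018,0,0,0.05],
    [0.0002,0.0008,0.014,-0.0018,0,0,0.05],
    [0.0002,0.0008,0.014,-0.0018,0,0,0.05],
    [0.0002,0.0008,0.014,-0.0018,0,0,0.05],
    [0,0,0,0,0,0,0.05],
    [0,0,0,0,0,0,0],
    [0,0,0,0,0,0,0],
    [0,0,0,0,0,0,0],
    [0,0,0,0,0,0,0],
    [0,0,0,0,0,0,0],
    [0,0,0,0,0,0,0],
    [0,0,-0.0309,0,0,0,0],
    [0,0,-0.0309,0,0,0,0],
    [0,0,-0.0309,0,0,0,0],
    [0,0,-0.0309,0,0,0,0],
    [0,0,-0.0309,0,0,0,0],
    [0,0,-0.0309,0,0,0,0],
  ],
)

```text
t: 32.38
position: [0.5242, -0.1766, 0.2128]
orientation: [[0.218, 0.976, 0.002], [0.976, -0.218, -0.001], [-0.001, 0.002, -1.0]]
contact_force: [0.8, -0.0, 0.2]
width: 0.0238
grasp_force: 25.0
```

arm_command(
  series=[
    [0.0227,-0.0047,0,0,0,-0.0182,0],
    [0.0227,-0.0047,0,0,0,-0.0182,0],
    [0.0227,-0.0047,0,0,0,-0.0182,0],
    [0.0227,-0.0047,0,0,0,-0.0182,0],
    [0.0227,-0.0047,0,0,0,-0.0182,0],
    [0.0227,-0.0047,0,0,0,-0.0182,0],
    [0.0227,-0.0047,0,0,0,-0.0182,0],
    [0.0227,-0.0047,0,0,0,-0.0182,0],
    [0.0227,-0.0047,0,0,0,-0.0182,0],
    [0.0227,-0.0047,0,0,0,-0.0182,0],
    [0.0227,-0.0047,0,0,0,-0.0182,0],
    [0.0227,-0.0047,0,0,0,-0.0182,0],
  ],
)

```text
t: 33.38
position: [0.5005, 0.101, 0.2109]
orientation: [[0.0, 1.0, 0.002], [1.0, -0.0, -0.001], [-0.001, 0.002, -1.0]]
contact_force: [-0.4, -0.2, -1.3]
width: 0.0235
grasp_force: 25.0
```

arm_command(
  series=[
    [0.0255,0.0008,0,0,0,0,0],
    [0.0255,0.0008,0,0,0,0,0],
    [0.0255,0.0008,0,0,0,0,0],
    [0.0255,0.0008,0,0,0,0,0],
    [0.0255,0.0008,0,0,0,0,0],
    [0.0255,0.0008,0,0,0,0,0],
    [0.0255,0.0008,0,0,0,0,0],
    [0.0255,0.0008,0,0,0,0,0],
    [0.0255,0.0008,0,0,0,0,0],
    [0.0255,0.0008,0,0,0,0,0],
    [0.0255,0.0008,0,0,0,0,0],
    [0.0255,0.0008,0,0,0,0,0],
    [0,0,0,0,0,0,0],
    [0,0,0,0,0,0,0],
  ],
)

```text
t: 34.55
position: [0.5103, 0.4066, 0.2101]
orientation: [[-0.001, 1.0, 0.002], [1.0, 0.001, -0.002], [-0.002, 0.002, -1.0]]
contact_force: [-0.5, -0.1, 0.1]
width: 0.024
grasp_force: 25.0
```

arm_command(
  series=[
    [0,0,0.023,0,0,0,0],
    [0,0,0.023,0,0,0,0],
    [0,0,0.02,0,0,0,0],
    [0,0,0,0,0,0,0],
    [0,0,0,0,0,0,0.042],
    [0,0,0,0,0,0,0.042],
    [0,0,0,0,0,0,0.042],
    [0,0,0,0,0,0,0.042],
    [0,0,-0.02,0,0,0,0.042],
    [0,0,-0.03,0,0,0,0.045],
    [0,0,-0.03,0,0,0,0.045],
    [-0.035,0,0,0,0,0,0.045],
    [-0.035,0,0,0,0,0,0.045],
    [-0.035,0,0,0,0,0,0.045],
    [-0.035,0,0,0,0,0,0.045],
    [0,0,0,0,0,0,0.045],
  ],
)

```text
t: 35.88
position: [0.5112, 0.2613, 0.2259]
orientation: [[0.004, 1.0, 0.004], [1.0, -0.004, -0.003], [-0.003, 0.004, -1.0]]
contact_force: [0.3, 1.0, -0.5]
width: 0.0451
grasp_force: 0.0
```

Run:
```python
from h import *
s=read_state(); print(s["t"],s["position"],s["width"],s["qpos"].round(3))
im=snapshot("top")
c=cv2.resize(im[185:265,120:200],(400,400),interpolation=cv2.INTER_CUBIC)
cv2.imwrite("pics/t7.png",np.vstack([cv2.copyMakeBorder(c,0,0,0,240,cv2.BORDER_CONSTANT),im[200:400]]))
```

```text
35.8833 [0.51119685 0.26125845 0.225893  ] 0.04511608922611591 [ 0.268  0.207  1.642 -0.004  1.289  0.273]
```

View pics/t7.png

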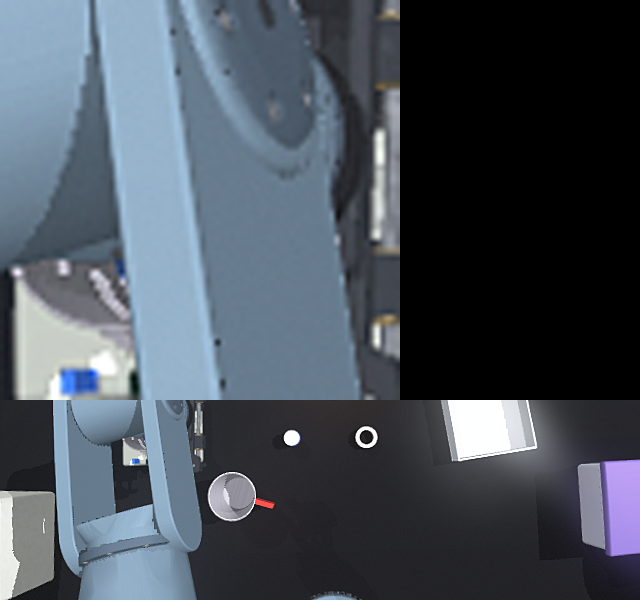

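Only the other cup, the pigment jar, the tape and the tray are left on the visible bench, and no fragments remain there. I'll plan the regrasp and the pour with the fitted kinematics.

```bash
cat > plan.py <<'E'
from h import *; from kin import *; from scipy.optimize import least_squares; from scipy.spatial.transform import Slerp
p=np.load("p.npy"); lo=np.array([-2.99,-.89,.3,-1.14,0.03,-3.1]);hi=np.array([2.99,2.07,2.55,4.28,2.6,3.1])
Rg=Rt(.55,1.1); Pg=np.array([.4457,.3685,.0952]); rimT=Rg.T@(np.array([.51,.406,.130])-Pg); czT=Rg.T@[0,0,1.]
def ik(P,R,q0):
    def f(q):
        x,r=fk(q,p); return np.r_[(x-P)*5,(r.inv()*Ro.from_matrix(R)).as_rotvec()]
    s=least_squares(f,np.clip(q0,lo+1e-3,hi-1e-3),bounds=(lo,hi)); return s.x,np.abs(s.fun).max()
def low(P,R):
    pts=[]
    for a in np.linspace(0,6.28,12): pts.append(rimT+.054*(np.cos(a)*np.array([0,1,0])+np.sin(a)*np.cross(czT,[0,1,0])))
    for x in(-.037,.037):
        for y in(-.094,.094):
            for z in(-.045,-.16): pts.append(np.array([x,y,z]))
    return ((R@np.array(pts).T).T+P)
E
cat > s.py <<'E'
from plan import *
C=np.array([.53,-.387]); q_start=np.array([-.6,.1,1.9,0,.7,1.57])
res=[]
for h0 in (-.9,-.6,-.3):
  R0=Rt(h0,1.1)
  for hf in np.arange(-2.4,1.3,.3):
   for al in (0,.25):
    for ph in (np.pi,2.7,-2.7,-np.pi):
      Rf=Rt(hf,-al)@Ro.from_euler("z",ph).as_matrix()
      tilt=np.arccos((Rf@czT)[2])
      if tilt<1.95: continue
      Sl=Slerp([0,1],Ro.from_matrix(np.array([R0,Rf])))
      q=q_start;ok=True;mz=9;Q=[];tl=[]
      for k,t in enumerate(np.linspace(0,1,7)):
        R=Sl(t).as_matrix(); zr=.26-.07*t
        P=np.r_[C,zr]-R@rimT; q,e=ik(P,R,q)
        if e>.01: ok=False;break
        Q.append(q); mz=min(mz,low(P,R)[:,2].min()); tl.append(np.arccos((R@czT)[2]))
      if ok: 
        D=np.abs(np.diff(Q,axis=0)).max(); res.append((mz,tilt,h0,hf,al,ph,D,np.round(tl,1).tolist(),np.round(Q[-1],2).tolist()))
for r in sorted(res,key=lambda r:-r[0])[:10]: print([round(x,2) if not isinstance(x,list) else x for x in r])
print(len(res))
E
timeout 500 python3 s.py
python3 - <<'E'
from plan import *
pre=Pg-.11*Rg[:,2]; step(pre,Rg,14); step(Pg,Rg,8,dict(position=pre,orientation=Rg))
E
```

```text
[np.float64(0.15), np.float64(2.29), -0.9, np.float64(-0.0), 0.25, 3.14, np.float64(0.46), [nan, 0.4, 0.9, 1.3, 1.7, 2.0, 2.3], [-1.31, 0.58, 2.02, 1.92, 1.65, 2.09]]
[np.float64(0.15), np.float64(2.29), -0.9, np.float64(-0.0), 0.25, -3.14, np.float64(0.46), [nan, 0.4, 0.9, 1.3, 1.7, 2.0, 2.3], [-1.31, 0.58, 2.02, 1.92, 1.65, 2.09]]
[np.float64(0.15), np.float64(2.29), -0.9, np.float64(0.3), 0.25, 3.14, np.float64(0.41), [nan, 0.4, 0.8, 1.2, 1.6, 2.0, 2.3], [-1.33, 0.68, 1.81, 1.68, 1.8, 2.25]]
[np.float64(0.15), np.float64(2.29), -0.9, np.float64(0.6), 0.25, -3.14, np.float64(0.36), [nan, 0.4, 0.8, 1.2, 1.6, 2.0, 2.3], [-1.3, 0.79, 1.57, 1.52, 1.98, 2.38]]
[np.float64(0.15), np.float64(2.29), -0.9, np.float64(0.9), 0.25, 3.14, np.float64(0.38), [nan, 0.4, 0.8, 1.2, 1.6, 1.9, 2.3], [-1.24, 0.92, 1.31, 1.42, 2.17, 2.51]]
[np.float64(0.15), np.float64(2.29), -0.9, np.float64(0.9), 0.25, -3.14, np.float64(0.38), [nan, 0.4, 0.8, 1.2, 1.6, 1.9, 2.3], [-1.24, 0.92, 1.31, 1.42, 2.17, 2.51]]
[np.float64(0.15), np.float64(2.29), -0.9, np.float64(1.2), 0.25, 3.14, np.float64(0.42), [nan, 0.4, 
[... 247 characters left out ...]
15), np.float64(2.29), -0.6, np.float64(-0.0), 0.25, 3.14, np.float64(0.32), [0.0, 0.4, 0.9, 1.3, 1.7, 2.1, 2.3], [-1.31, 0.58, 2.02, 1.92, 1.65, 2.09]]
[np.float64(0.15), np.float64(2.29), -0.6, np.float64(-0.0), 0.25, -3.14, np.float64(0.32), [0.0, 0.4, 0.9, 1.3, 1.7, 2.1, 2.3], [-1.31, 0.58, 2.02, 1.92, 1.65, 2.09]]
146
14 rows [0.0011, -0.01, 0.0022] [-0.0168, 0.0306, 0.0713] |t|0.0103 |w|0.079 mid [0.438 0.294 0.206] end [0.403 0.342 0.193]
8 rows [-0.0, -0.0, 0.0137] [0.0, 0.0, 0.0] |t|0.0137 |w|0.000 mid [0.43  0.359 0.132] end [0.446 0.368 0.095]s.py:18: RuntimeWarning: invalid value encountered in arccos
  Q.append(q); mz=min(mz,low(P,R)[:,2].min()); tl.append(np.arccos((R@czT)[2]))
```

arm_command(
  series=[
    [0.0011,-0.01,0.0022,-0.0168,0.0306,0.0713,0.045],
    [0.0011,-0.01,0.0022,-0.0168,0.0306,0.0713,0.045],
    [0.0011,-0.01,0.0022,-0.0168,0.0306,0.0713,0.045],
    [0.0011,-0.01,0.0022,-0.0168,0.0306,0.0713,0.045],
    [0.0011,-0.01,0.0022,-0.0168,0.0306,0.0713,0.045],
    [0.0011,-0.01,0.0022,-0.0168,0.0306,0.0713,0.045],
    [0.0011,-0.01,0.0022,-0.0168,0.0306,0.0713,0.045],
    [0.0011,-0.01,0.0022,-0.0168,0.0306,0.0713,0.045],
    [0.0011,-0.01,0.0022,-0.0168,0.0306,0.0713,0.045],
    [0.0011,-0.01,0.0022,-0.0168,0.0306,0.0713,0.045],
    [0.0011,-0.01,0.0022,-0.0168,0.0306,0.0713,0.045],
    [0.0011,-0.01,0.0022,-0.0168,0.0306,0.0713,0.045],
    [0.0011,-0.01,0.0022,-0.0168,0.0306,0.0713,0.045],
    [0.0011,-0.01,0.0022,-0.0168,0.0306,0.0713,0.045],
    [0,0,0,0,0,0,0.045],
    [0,0,0,0,0,0,0.045],
  ],
)

```text
t: 37.27
position: [0.4021, 0.3454, 0.1931]
orientation: [[0.757, 0.53, 0.383], [0.472, -0.848, 0.24], [0.452, -0.0, -0.892]]
contact_force: [-0.1, -0.9, -0.7]
width: 0.0448
grasp_force: 0.0
```

Run:
```python
from plan import *
s=read_state(); print(s["t"],s["position"],s["qpos"].round(2))
im=snapshot("top")
print(seg(im,"red",(145,225,185,268),.109))
c=cv2.resize(im[190:270,110:190],(600,600),interpolation=cv2.INTER_CUBIC);cv2.imwrite("pics/t8.png",c)
step(Pg,Rg,9)
```

```text
37.2667 [0.40205733 0.34538117 0.19305369] [ 0.46 -0.11  2.12  0.07  0.67  1.43]
(array([450.4, 366.7]), array([48.6, 19.4]), 32.9, array([451.6, 367. ]), [[466, 387], [432, 366], [435, 347], [470, 368], [472, 377]], array([164.3, 253.6]))
9 rows [-0.0001, 0.0003, 0.0122] [-0.0004, 0.0001, 0.0007] |t|0.0122 |w|0.001 mid [0.427 0.358 0.139] end [0.446 0.368 0.095]
```

View pics/t8.png

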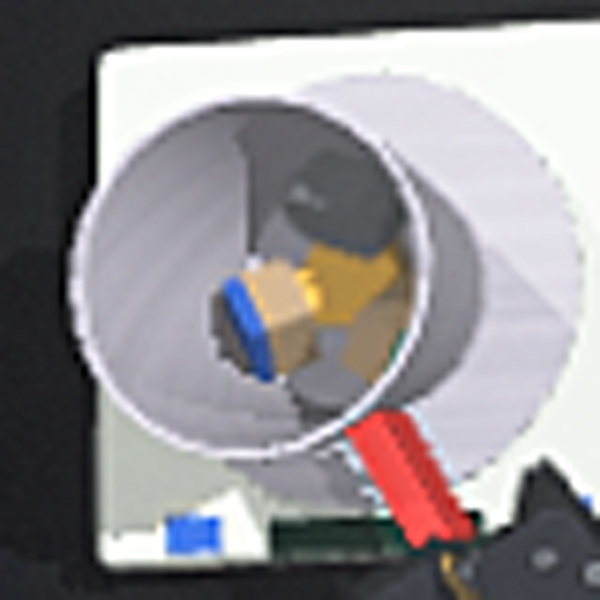

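All four fragments are in the cup: stone (340,200), gold (350,280), blue (260,320) and green (380,350). The cup stands unchanged, so I regrip the handle.

arm_command(
  series=[
    [0,0.0003,0.0122,0,0,0.0007,0.045],
    [0,0.0003,0.0122,0,0,0.0007,0.045],
    [0,0.0003,0.0122,0,0,0.0007,0.045],
    [0,0.0003,0.0122,0,0,0.0007,0.045],
    [0,0.0003,0.0122,0,0,0.0007,0.045],
    [0,0.0003,0.0122,0,0,0.0007,0.045],
    [0,0.0003,0.0122,0,0,0.0007,0.045],
    [0,0.0003,0.0122,0,0,0.0007,0.045],
    [0,0.0003,0.0122,0,0,0.0007,0.045],
    [0,0,0,0,0,0,0.045],
    [0,0,0,0,0,0,0],
    [0,0,0,0,0,0,0],
    [0,0,0,0,0,0,0],
    [0,0,0,0,0,0,0],
    [0,0,0,0,0,0,0],
    [0,0,0,0,0,0,0],
    [0,0,0,0,0,0,0],
  ],
  grip_force=60,
)

```text
t: 38.73
position: [0.4464, 0.3684, 0.0952]
orientation: [[0.762, 0.521, 0.385], [0.463, -0.854, 0.239], [0.453, -0.004, -0.891]]
contact_force: [-3.6, -1.7, 4.5]
width: 0.0114
grasp_force: 60.0
```

```bash
cat > s2.py <<'E'
from plan import *
s=read_state(); print(s["t"],s["position"],s["width"])
Rn=s["orientation"];Pn=s["position"]; C=np.array([.55,-.387])
rt=Rn.T@(np.array([.51,.406,.130])-Pn); cz=Rn.T@[0,0,1.]; np.savez("grip.npz",rt=rt,cz=cz,R=Rn)
lift=Pn+[0,0,.14]; step(lift,Rn,6)
hh=np.arctan2(Rn[1,2],Rn[0,2])
R0=Ro.from_euler("z",-.6-hh).as_matrix()@Rn
# via at heading ~0
Rv=Ro.from_euler("z",-.02-hh).as_matrix()@Rn; Pv=np.array([.60,.02,.29])-Rv@rt
step(Pv,Rv,16,dict(position=lift,orientation=Rn))
P0=np.r_[C,.25]-R0@rt; step(P0,R0,18,dict(position=Pv,orientation=Rv))
Rf=Rt(0,-.25)@Ro.from_euler("z",np.pi).as_matrix()
Sl=Slerp([0,1],Ro.from_matrix(np.array([R0,Rf]))); print("tot angle",(Ro.from_matrix(R0.T@Rf)).magnitude())
q=np.array([-.6,.1,1.9,0,.7,1.57]);Q=[]
for t in np.linspace(0,1,11):
    R=Sl(t).as_matrix();P=np.r_[C,.22]-R@rt;q,e=ik(P,R,q);a=R@cz
    dn=np.array([0,0,-1.])+a[2]*a; dn/=np.linalg.norm(dn)+1e-9
    edge=np.r_[C,.22]+.054*dn
    print(round(t,1),"tilt %.2f err %.3f"%(np.arccos(min(1,a[2])),e),"exit dir",a.round(2),"edge",edge.round(3),"TCP",P.round(2),q.round(2),"min z %.3f"%low(P,R)[:,2].min())
E
python3 s2.py
```

```text
38.7333 [0.4464232  0.36835899 0.09520136] 0.011359082618856918
6 rows [0.0106, -0.0001, -0.0208] [0.0, 0.0, 0.0] |t|0.0233 |w|0.000 mid [0.446 0.368 0.189] end [0.446 0.368 0.235]
16 rows [-0.0004, 0.0224, -0.0017] [-0.0163, 0.0001, 0.032] |t|0.0225 |w|0.036 mid [0.516 0.179 0.246] end [0.526 0.023 0.255]
18 rows [0.0028, 0.0204, 0.0038] [-0.0146, 0.0001, 0.0287] |t|0.0209 |w|0.032 mid [ 0.532 -0.184  0.233] end [ 0.49  -0.344  0.215]
tot angle 2.891191553532415
0.0 tilt 0.00 err 0.000 exit dir [-0. -0.  1.] edge [ 0.55  -0.387  0.22 ] TCP [ 0.49 -0.34  0.19] [-0.87  0.06  1.97  0.2   0.66  1.18] min z 0.208
0.1 tilt 0.27 err 0.000 exit dir [-0.09 -0.25  0.97] edge [ 0.532 -0.436  0.206] TCP [ 0.5  -0.33  0.19] [-0.94  0.09  1.92  0.41  0.85  1.19] min z 0.198
0.2 tilt 0.53 err 0.000 exit dir [-0.21 -0.46  0.86] edge [ 0.531 -0.43   0.193] TCP [ 0.51 -0.32  0.21] [-1.    0.12  1.87  0.59  1.02  1.24] min z 0.192
0.3 tilt 0.79 err 0.000 exit dir [-0.33 -0.63  0.7 ] edge [ 0.532 -0.421  0.182] TCP [ 0.52 -0.31  0.22] [-1.07  0.17  1.84  0.75  1.17  1.32] min z 0.181
0.4 tilt 1.05 err 
[... 366 characters left out ...]
0.166] TCP [ 0.53 -0.32  0.27] [-1.22  0.34  1.84  1.23  1.48  1.64] min z 0.166
0.7 tilt 1.78 err 0.000 exit dir [-0.75 -0.63 -0.21] edge [ 0.559 -0.38   0.167] TCP [ 0.54 -0.34  0.28] [-1.25  0.39  1.87  1.4   1.54  1.76] min z 0.168
0.8 tilt 2.00 err 0.000 exit dir [-0.78 -0.46 -0.41] edge [ 0.569 -0.376  0.171] TCP [ 0.54 -0.35  0.29] [-1.27  0.44  1.91  1.58  1.58  1.88] min z 0.170
0.9 tilt 2.17 err 0.000 exit dir [-0.79 -0.25 -0.57] edge [ 0.579 -0.378  0.175] TCP [ 0.53 -0.37  0.3 ] [-1.28  0.48  1.96  1.76  1.6   2.01] min z 0.175
1.0 tilt 2.29 err 0.000 exit dir [-0.75 -0.   -0.66] edge [ 0.586 -0.387  0.179] TCP [ 0.53 -0.39  0.3 ] [-1.26  0.52  2.01  1.96  1.61  2.15] min z 0.179
```

arm_command(
  series=[
    [0.0106,0,-0.0208,0,0,0,0],
    [0.0106,0,-0.0208,0,0,0,0],
    [0.0106,0,-0.0208,0,0,0,0],
    [0.0106,0,-0.0208,0,0,0,0],
    [0.0106,0,-0.0208,0,0,0,0],
    [0.0106,0,-0.0208,0,0,0,0],
    [0,0,0,0,0,0,0],
  ],
)

```text
t: 39.32
position: [0.4487, 0.369, 0.2397]
orientation: [[0.759, 0.521, 0.39], [0.462, -0.854, 0.242], [0.459, -0.003, -0.888]]
contact_force: [1.9, 1.0, -1.3]
width: 0.0112
grasp_force: 60.0
```

arm_command(
  series=[
    [-0.0004,0.0224,-0.0017,-0.0163,0,0.032,0],
    [-0.0004,0.0224,-0.0017,-0.0163,0,0.032,0],
    [-0.0004,0.0224,-0.0017,-0.0163,0,0.032,0],
    [-0.0004,0.0224,-0.0017,-0.0163,0,0.032,0],
    [-0.0004,0.0224,-0.0017,-0.0163,0,0.032,0],
    [-0.0004,0.0224,-0.0017,-0.0163,0,0.032,0],
    [-0.0004,0.0224,-0.0017,-0.0163,0,0.032,0],
    [-0.0004,0.0224,-0.0017,-0.0163,0,0.032,0],
    [-0.0004,0.0224,-0.0017,-0.0163,0,0.032,0],
    [-0.0004,0.0224,-0.0017,-0.0163,0,0.032,0],
    [-0.0004,0.0224,-0.0017,-0.0163,0,0.032,0],
    [-0.0004,0.0224,-0.0017,-0.0163,0,0.032,0],
    [-0.0004,0.0224,-0.0017,-0.0163,0,0.032,0],
    [-0.0004,0.0224,-0.0017,-0.0163,0,0.032,0],
    [-0.0004,0.0224,-0.0017,-0.0163,0,0.032,0],
    [-0.0004,0.0224,-0.0017,-0.0163,0,0.032,0],
    [0,0,0,0,0,0,0],
  ],
)

```text
t: 40.73
position: [0.526, 0.0204, 0.2528]
orientation: [[0.893, -0.031, 0.448], [-0.029, -1.0, -0.013], [0.448, -0.002, -0.894]]
contact_force: [0.3, -0.5, -1.9]
width: 0.0113
grasp_force: 60.0
```

```bash
cat > s3.py <<'E'
from plan import *
s=read_state(); print(s["t"],s["width"],s["contact_force"].round(1),s["qpos"].round(2))
g=np.load("grip.npz"); rt,cz,Rg0=g["rt"],g["cz"],g["R"]; R=s["orientation"]
print("rim",s["position"]+R@rt, "up",R@cz)
C=np.array([.565,-.35,.18]); hh=np.arctan2(Rg0[1,2],Rg0[0,2]); R0=Ro.from_euler("z",-.6-hh).as_matrix()@Rg0
P0=C-R0@rt; step(P0,R0,18)
Rf=Rt(0,-.25)@Ro.from_euler("z",np.pi).as_matrix()
step(C-Rf@rt,Rf,36,dict(position=P0,orientation=R0))
im=snapshot("top"); print("rim px expected",px("top",s["position"]+R@rt),rim(im,(s["position"]+R@rt)[:2],(s["position"]+R@rt)[2]))
E
python3 s3.py
```

```text
40.7333 0.011317041762876505 [ 0.3 -0.5 -1.9] [-0.24 -0.21  2.07  0.13  0.83  1.3 ]
rim [0.60003922 0.0171872  0.28723154] up [0.00559133 0.00185813 0.99998264]
18 rows [0.0012, 0.018, 0.0073] [-0.0143, 0.0004, 0.0286] |t|0.0194 |w|0.032 mid [ 0.538 -0.163  0.193] end [ 0.505 -0.307  0.145]
36 rows [0.0003, -0.0048, -0.0019] [0.0483, -0.022, 0.0603] |t|0.0051 |w|0.080 mid [ 0.546 -0.281  0.219] end [ 0.542 -0.351  0.258]
rim px expected [321.18955383 166.22605478] [([0.6017, 0.0196], np.float32(28.9)), ([0.6071, 0.0147], np.float32(31.0))]
```

arm_command(
  series=[
    [0.0012,0.018,0.0073,-0.0143,0.0004,0.0286,0],
    [0.0012,0.018,0.0073,-0.0143,0.0004,0.0286,0],
    [0.0012,0.018,0.0073,-0.0143,0.0004,0.0286,0],
    [0.0012,0.018,0.0073,-0.0143,0.0004,0.0286,0],
    [0.0012,0.018,0.0073,-0.0143,0.0004,0.0286,0],
    [0.0012,0.018,0.0073,-0.0143,0.0004,0.0286,0],
    [0.0012,0.018,0.0073,-0.0143,0.0004,0.0286,0],
    [0.0012,0.018,0.0073,-0.0143,0.0004,0.0286,0],
    [0.0012,0.018,0.0073,-0.0143,0.0004,0.0286,0],
    [0.0012,0.018,0.0073,-0.0143,0.0004,0.0286,0],
    [0.0012,0.018,0.0073,-0.0143,0.0004,0.0286,0],
    [0.0012,0.018,0.0073,-0.0143,0.0004,0.0286,0],
    [0.0012,0.018,0.0073,-0.0143,0.0004,0.0286,0],
    [0.0012,0.018,0.0073,-0.0143,0.0004,0.0286,0],
    [0.0012,0.018,0.0073,-0.0143,0.0004,0.0286,0],
    [0.0012,0.018,0.0073,-0.0143,0.0004,0.0286,0],
    [0.0012,0.018,0.0073,-0.0143,0.0004,0.0286,0],
    [0.0012,0.018,0.0073,-0.0143,0.0004,0.0286,0],
    [0,0,0,0,0,0,0],
  ],
)

```text
t: 42.37
position: [0.5059, -0.3054, 0.1436]
orientation: [[0.732, -0.568, 0.375], [-0.509, -0.823, -0.252], [0.452, -0.006, -0.892]]
contact_force: [-0.6, -0.2, -3.6]
width: 0.0115
grasp_force: 60.0
```

```bash
cat > s4.py <<'E'
from plan import *
import sys
s=read_state(); print(s["t"],s["width"],s["contact_force"].round(1),s["qpos"].round(2))
g=np.load("grip.npz"); rt,cz=g["rt"],g["cz"]; R=s["orientation"]
print("rim",s["position"]+R@rt, "up",R@cz,"tilt",np.arccos(min(1,(R@cz)[2])))
C=np.array([.565,-.35,.18]);Rf=Rt(0,-.25)@Ro.from_euler("z",np.pi).as_matrix()
step(C-Rf@rt,Rf,int(sys.argv[1]))
E
python3 s4.py 36
```

```text
42.3667 0.011541685904401886 [-0.6 -0.2 -3.6] [-0.79  0.12  2.01  0.17  0.56  1.27]
rim [ 0.56612082 -0.34829032  0.17832573] up [-4.76244799e-04 -2.92392965e-03  9.99995612e-01] tilt 0.002962465082580117
36 rows [0.0003, -0.0048, -0.002] [0.0483, -0.0218, 0.0603] |t|0.0052 |w|0.080 mid [ 0.547 -0.279  0.219] end [ 0.542 -0.351  0.258]
```

arm_command(
  series=[
    [0.0003,-0.0048,-0.002,0.0483,-0.0218,0.0603,0],
    [0.0003,-0.0048,-0.002,0.0483,-0.0218,0.0603,0],
    [0.0003,-0.0048,-0.002,0.0483,-0.0218,0.0603,0],
    [0.0003,-0.0048,-0.002,0.0483,-0.0218,0.0603,0],
    [0.0003,-0.0048,-0.002,0.0483,-0.0218,0.0603,0],
    [0.0003,-0.0048,-0.002,0.0483,-0.0218,0.0603,0],
    [0.0003,-0.0048,-0.002,0.0483,-0.0218,0.0603,0],
    [0.0003,-0.0048,-0.002,0.0483,-0.0218,0.0603,0],
    [0.0003,-0.0048,-0.002,0.0483,-0.0218,0.0603,0],
    [0.0003,-0.0048,-0.002,0.0483,-0.0218,0.0603,0],
    [0.0003,-0.0048,-0.002,0.0483,-0.0218,0.0603,0],
    [0.0003,-0.0048,-0.002,0.0483,-0.0218,0.0603,0],
  ],
)

```text
t: 43.37
position: [0.5362, -0.2712, 0.1877]
orientation: [[0.38, -0.691, 0.616], [-0.924, -0.249, 0.291], [-0.047, -0.679, -0.733]]
contact_force: [0.5, -0.0, -2.6]
width: 0.011
grasp_force: 60.0
```

```bash
python3 s4.py 24
```

```text
43.3667 0.010999300492727779 [ 0.5 -0.  -2.6] [-1.02  0.22  1.9   0.85  1.11  1.32]
rim [ 0.56805862 -0.34610251  0.18144891] up [-0.37423286 -0.67674619  0.63400659] tilt 0.8840730757136253
24 rows [0.0004, -0.0048, -0.0021] [0.0482, -0.0216, 0.0603] |t|0.0052 |w|0.080 mid [ 0.553 -0.298  0.244] end [ 0.542 -0.351  0.258]
```

On track, so I continue the tip.

arm_command(
  series=[
    [0.0004,-0.0048,-0.0021,0.0482,-0.0216,0.0603,0],
    [0.0004,-0.0048,-0.0021,0.0482,-0.0216,0.0603,0],
    [0.0004,-0.0048,-0.0021,0.0482,-0.0216,0.0603,0],
    [0.0004,-0.0048,-0.0021,0.0482,-0.0216,0.0603,0],
    [0.0004,-0.0048,-0.0021,0.0482,-0.0216,0.0603,0],
    [0.0004,-0.0048,-0.0021,0.0482,-0.0216,0.0603,0],
    [0.0004,-0.0048,-0.0021,0.0482,-0.0216,0.0603,0],
    [0.0004,-0.0048,-0.0021,0.0482,-0.0216,0.0603,0],
    [0.0004,-0.0048,-0.0021,0.0482,-0.0216,0.0603,0],
    [0.0004,-0.0048,-0.0021,0.0482,-0.0216,0.0603,0],
    [0.0004,-0.0048,-0.0021,0.0482,-0.0216,0.0603,0],
    [0.0004,-0.0048,-0.0021,0.0482,-0.0216,0.0603,0],
    [0.0004,-0.0048,-0.0021,0.0482,-0.0216,0.0603,0],
    [0.0004,-0.0048,-0.0021,0.0482,-0.0216,0.0603,0],
    [0.0004,-0.0048,-0.0021,0.0482,-0.0216,0.0603,0],
    [0.0004,-0.0048,-0.0021,0.0482,-0.0216,0.0603,0],
    [0.0004,-0.0048,-0.0021,0.0482,-0.0216,0.0603,0],
    [0.0004,-0.0048,-0.0021,0.0482,-0.0216,0.0603,0],
    [0.0004,-0.0048,-0.0021,0.0482,-0.0216,0.0603,0],
    [0.0004,-0.0048,-0.0021,0.0482,-0.0216,0.0603,0],
  ],
)

```text
t: 45.03
position: [0.5494, -0.3312, 0.2592]
orientation: [[0.178, -0.137, 0.975], [-0.246, 0.953, 0.179], [-0.953, -0.272, 0.135]]
contact_force: [0.7, 0.1, -1.5]
width: 0.0111
grasp_force: 60.0
```

arm_command(
  series=[
    [0.0004,-0.0048,-0.0021,0.0482,-0.0216,0.0603,0],
    [0.0004,-0.0048,-0.0021,0.0482,-0.0216,0.0603,0],
    [0.0004,-0.0048,-0.0021,0.0482,-0.0216,0.0603,0],
    [0,0,0,0,0,0,0],
    [0,0,0,0,0,0,0],
    [0,0,0,0,0,0,0],
    [0,0,0,0,0,0,0],
  ],
)

```text
t: 45.62
position: [0.5447, -0.3469, 0.2612]
orientation: [[0.226, -0.033, 0.973], [-0.068, 0.996, 0.05], [-0.972, -0.077, 0.223]]
contact_force: [-0.1, -0.6, -1.5]
width: 0.0115
grasp_force: 60.0
```

```bash
python3 s4.py 4
python3 - <<'E'
from h import *
a=snapshot("top");b=snapshot("side")
cv2.imwrite("pics/pour.png",np.hstack([cv2.resize(a[120:300,400:580],(400,400)),cv2.resize(b[90:220,330:460],(400,400))]))
E
```

```text
45.6167 0.011543011486778035 [-0.1 -0.6 -1.5] [-1.22  0.57  2.03  1.95  1.61  2.  ]
rim [ 0.56553441 -0.3514583   0.18240398] up [-0.76505707 -0.078749   -0.63912931] tilt 2.264161962836732
4 rows [0.0006, -0.0009, -0.0007] [0.0127, -0.0057, 0.0168] |t|0.0013 |w|0.022 mid [ 0.543 -0.35   0.259] end [ 0.542 -0.351  0.258]
```

View pics/pour.png

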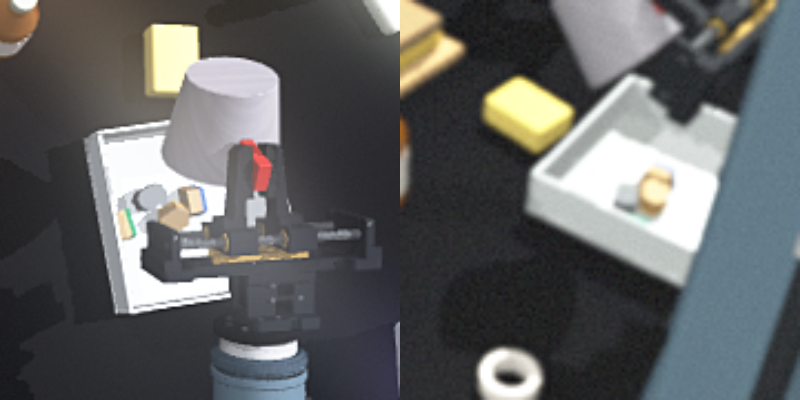

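All four fragments lie in the tray, in the crop at green (125,222), stone (150,197), gold (175,215) and blue (192,200). The cup is empty. I turn it upright again.

```bash
cat > s5.py <<'E'
from plan import *
s=read_state(); g=np.load("grip.npz"); rt,cz,Rg0=g["rt"],g["cz"],g["R"]
hh=np.arctan2(Rg0[1,2],Rg0[0,2]); R0=Ro.from_euler("z",-.6-hh).as_matrix()@Rg0
P0=np.array([.565,-.34,.25])-R0@rt; step(P0,R0,32)
Rm=Ro.from_euler("z",-.25-hh).as_matrix()@Rg0; Pm=np.array([.648,-.014,.089+.06])-Rm@rt
step(Pm,Rm,18,dict(position=P0,orientation=R0))
E
python3 s5.py
```

```text
32 rows [-0.0013, 0.003, 0.0009] [-0.0527, 0.0239, -0.0658] |t|0.0034 |w|0.088 mid [ 0.537 -0.296  0.25 ] end [ 0.505 -0.297  0.215]
18 rows [-0.0058, -0.017, 0.0034] [0.0088, -0.0001, -0.0173] |t|0.0183 |w|0.019 mid [ 0.558 -0.132  0.159] end [0.577 0.006 0.114]
```

arm_command(
  series=[
    [-0.0013,0.003,0.0009,-0.0527,0.0239,-0.0658,0],
    [-0.0013,0.003,0.0009,-0.0527,0.0239,-0.0658,0],
    [-0.0013,0.003,0.0009,-0.0527,0.0239,-0.0658,0],
    [-0.0013,0.003,0.0009,-0.0527,0.0239,-0.0658,0],
    [-0.0013,0.003,0.0009,-0.0527,0.0239,-0.0658,0],
    [-0.0013,0.003,0.0009,-0.0527,0.0239,-0.0658,0],
    [-0.0013,0.003,0.0009,-0.0527,0.0239,-0.0658,0],
    [-0.0013,0.003,0.0009,-0.0527,0.0239,-0.0658,0],
    [-0.0013,0.003,0.0009,-0.0527,0.0239,-0.0658,0],
    [-0.0013,0.003,0.0009,-0.0527,0.0239,-0.0658,0],
    [-0.0013,0.003,0.0009,-0.0527,0.0239,-0.0658,0],
    [-0.0013,0.003,0.0009,-0.0527,0.0239,-0.0658,0],
    [-0.0013,0.003,0.0009,-0.0527,0.0239,-0.0658,0],
    [-0.0013,0.003,0.0009,-0.0527,0.0239,-0.0658,0],
    [-0.0013,0.003,0.0009,-0.0527,0.0239,-0.0658,0],
    [-0.0013,0.003,0.0009,-0.0527,0.0239,-0.0658,0],
  ],
)

```text
t: 47.05
position: [0.538, -0.2983, 0.2515]
orientation: [[0.24, -0.615, 0.751], [-0.901, 0.147, 0.409], [-0.362, -0.775, -0.518]]
contact_force: [0.6, -0.6, -2.1]
width: 0.0113
grasp_force: 60.0
```

arm_command(
  series=[
    [-0.0013,0.003,0.0009,-0.0527,0.0239,-0.0658,0],
    [-0.0013,0.003,0.0009,-0.0527,0.0239,-0.0658,0],
    [-0.0013,0.003,0.0009,-0.0527,0.0239,-0.0658,0],
    [-0.0013,0.003,0.0009,-0.0527,0.0239,-0.0658,0],
    [-0.0013,0.003,0.0009,-0.0527,0.0239,-0.0658,0],
    [-0.0013,0.003,0.0009,-0.0527,0.0239,-0.0658,0],
    [-0.0013,0.003,0.0009,-0.0527,0.0239,-0.0658,0],
    [-0.0013,0.003,0.0009,-0.0527,0.0239,-0.0658,0],
    [-0.0013,0.003,0.0009,-0.0527,0.0239,-0.0658,0],
    [-0.0013,0.003,0.0009,-0.0527,0.0239,-0.0658,0],
    [-0.0013,0.003,0.0009,-0.0527,0.0239,-0.0658,0],
    [-0.0013,0.003,0.0009,-0.0527,0.0239,-0.0658,0],
    [-0.0013,0.003,0.0009,-0.0527,0.0239,-0.0658,0],
    [-0.0013,0.003,0.0009,-0.0527,0.0239,-0.0658,0],
    [-0.0013,0.003,0.0009,-0.0527,0.0239,-0.0658,0],
    [-0.0013,0.003,0.0009,-0.0527,0.0239,-0.0658,0],
    [0,0,0,0,0,0,0],
  ],
)

```text
t: 48.47
position: [0.5042, -0.2954, 0.213]
orientation: [[0.733, -0.569, 0.373], [-0.509, -0.823, -0.254], [0.451, -0.003, -0.892]]
contact_force: [0.9, 0.1, -2.8]
width: 0.0115
grasp_force: 60.0
```

```bash
cat > s6.py <<'E'
from plan import *
import sys
s=read_state(); g=np.load("grip.npz"); rt,cz,Rg0=g["rt"],g["cz"],g["R"]; R=s["orientation"]
print(s["t"],"rim",s["position"]+R@rt,"up",(R@cz).round(3),s["width"],s["contact_force"].round(1))
hh=np.arctan2(Rg0[1,2],Rg0[0,2]); Rm=Ro.from_euler("z",-.25-hh).as_matrix()@Rg0
Pm=np.array([.648,-.014,float(sys.argv[1])])-Rm@rt
step(Pm,Rm,int(sys.argv[2]))
E
python3 s6.py .25 16
```

```text
48.4667 rim [ 0.56448946 -0.33829423  0.24764065] up [ 0.002 -0.001  1.   ] 0.011492447516280604 [ 0.9  0.1 -2.8]
16 rows [-0.0035, -0.0191, -0.0019] [0.0098, 0.0001, -0.0194] |t|0.0195 |w|0.022 mid [ 0.558 -0.129  0.214] end [0.577 0.006 0.215]
```

arm_command(
  series=[
    [-0.0035,-0.0191,-0.0019,0.0098,0,-0.0194,0],
    [-0.0035,-0.0191,-0.0019,0.0098,0,-0.0194,0],
    [-0.0035,-0.0191,-0.0019,0.0098,0,-0.0194,0],
    [-0.0035,-0.0191,-0.0019,0.0098,0,-0.0194,0],
    [-0.0035,-0.0191,-0.0019,0.0098,0,-0.0194,0],
    [-0.0035,-0.0191,-0.0019,0.0098,0,-0.0194,0],
    [-0.0035,-0.0191,-0.0019,0.0098,0,-0.0194,0],
    [-0.0035,-0.0191,-0.0019,0.0098,0,-0.0194,0],
    [-0.0035,-0.0191,-0.0019,0.0098,0,-0.0194,0],
    [-0.0035,-0.0191,-0.0019,0.0098,0,-0.0194,0],
    [-0.0035,-0.0191,-0.0019,0.0098,0,-0.0194,0],
    [-0.0035,-0.0191,-0.0019,0.0098,0,-0.0194,0],
    [-0.0035,-0.0191,-0.0019,0.0098,0,-0.0194,0],
    [-0.0035,-0.0191,-0.0019,0.0098,0,-0.0194,0],
    [-0.0035,-0.0191,-0.0019,0.0098,0,-0.0194,0],
    [-0.0035,-0.0191,-0.0019,0.0098,0,-0.0194,0],
    [0,0,0,0,0,0,0],
    [0,0,0,0,0,0,0],
  ],
)

```text
t: 49.97
position: [0.5784, 0.005, 0.2172]
orientation: [[0.861, -0.257, 0.439], [-0.232, -0.966, -0.111], [0.453, -0.006, -0.892]]
contact_force: [-0.2, 0.3, -1.9]
width: 0.0113
grasp_force: 60.0
```

```bash
python3 s6.py .0945 12
```

```text
49.9667 rim [ 0.64952892 -0.01505883  0.25196535] up [-0.    -0.002  1.   ] 0.011339819730989319 [-0.2  0.3 -1.9]
12 rows [-0.0061, 0.0, 0.0116] [-0.0001, 0.0, -0.0003] |t|0.0131 |w|0.000 mid [0.577 0.005 0.125] end [0.577 0.006 0.06 ]
```

arm_command(
  series=[
    [-0.0061,0,0.0116,0,0,0,0],
    [-0.0061,0,0.0116,0,0,0,0],
    [-0.0061,0,0.0116,0,0,0,0],
    [-0.0061,0,0.0116,0,0,0,0],
    [-0.0061,0,0.0116,0,0,0,0],
    [-0.0061,0,0.0116,0,0,0,0],
    [-0.0061,0,0.0116,0,0,0,0],
    [-0.0061,0,0.0116,0,0,0,0],
    [-0.0061,0,0.0116,0,0,0,0],
    [-0.0061,0,0.0116,0,0,0,0],
    [-0.0061,0,0.0116,0,0,0,0],
    [-0.0061,0,0.0116,0,0,0,0],
    [0,0,0,0,0,0,0],
    [0,0,0,0,0,0,0],
  ],
)

```text
t: 51.13
position: [0.5764, 0.0048, 0.0593]
orientation: [[0.861, -0.26, 0.438], [-0.234, -0.966, -0.113], [0.452, -0.005, -0.892]]
contact_force: [0.5, -0.2, -2.0]
width: 0.0111
grasp_force: 60.0
```

arm_command(
  series=[
    [-0.0009,0,0.0018,0,0,0,0],
    [-0.0009,0,0.0018,0,0,0,0],
    [0,0,0,0,0,0,0],
  ],
)

```text
t: 51.38
position: [0.5773, 0.0055, 0.0565]
orientation: [[0.86, -0.258, 0.441], [-0.232, -0.966, -0.113], [0.455, -0.005, -0.89]]
contact_force: [-0.2, 0.8, -1.6]
width: 0.0112
grasp_force: 60.0
```

```bash
python3 s6.py .089 2
```

```text
51.3833 rim [ 0.64834416 -0.01458964  0.0914325 ] up [-0.003 -0.001  1.   ] 0.011218328590636418 [-0.2  0.8 -1.6]
2 rows [-0.0008, -0.0001, 0.0009] [0.0002, -0.0011, -0.0021] |t|0.0012 |w|0.002 mid [0.577 0.006 0.054] end [0.577 0.006 0.054]
```

arm_command(
  series=[
    [-0.0006,0,0.0011,0,0,0,0],
    [-0.0006,0,0.0011,0,0,0,0],
    [0,0,0,0,0,0,0],
    [0,0,0,0,0,0,0],
  ],
)

```text
t: 51.72
position: [0.5774, 0.0058, 0.0541]
orientation: [[0.86, -0.257, 0.441], [-0.231, -0.966, -0.113], [0.456, -0.005, -0.89]]
contact_force: [-2.5, -0.2, 3.5]
width: 0.0115
grasp_force: 60.0
```

Contact, so I release and retreat.

arm_command(
  series=[
    [0,0,0,0,0,0,0.04],
    [0,0,0,0,0,0,0.04],
    [0,0,0,0,0,0,0.04],
    [0,0,0,0,0,0,0.04],
    [0,0,0,0,0,0,0.04],
    [0,0,-0.015,0,0,0,0.04],
    [0,0,-0.02,0,0,0,0.04],
    [0,0,-0.025,0,0,0,0.04],
    [0,0,-0.025,0,0,0,0.04],
    [0,0,-0.025,0,0,0,0.04],
    [0,0,-0.025,0,0,0,0.04],
    [0,0,-0.025,0,0,0,0.04],
    [0,0,0,0,0,0,0.04],
    [0,0,0,0,0,0,0.04],
  ],
)

```text
t: 52.88
position: [0.5072, 0.0238, 0.1975]
orientation: [[0.859, -0.257, 0.443], [-0.231, -0.966, -0.113], [0.458, -0.005, -0.889]]
contact_force: [-0.1, 0.6, -0.2]
width: 0.0399
grasp_force: 0.0
```

Run:
```python
from h import *
a=snapshot("top");b=snapshot("side")
print(rim(a,[.648,-.014],.089),read_state()["contact_force"])
cv2.imwrite("pics/end.png",np.hstack([cv2.resize(a[110:290,290:560],(480,320)),cv2.resize(b[80:240,240:480],(320,320))]))
```

```text
[([0.6338, -0.0097], np.float32(28.0)), ([0.6501, -0.0143], np.float32(21.6))] [-0.43871041 -0.08380413 -0.26218239]
```

View pics/end.png

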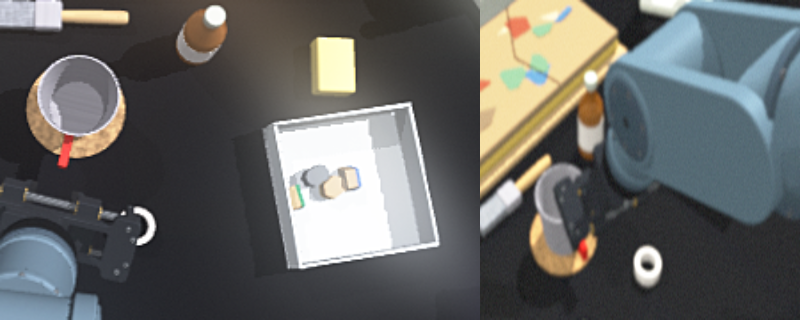

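The left half shows the cup upright and empty on the mat (rim 79,96) and all four fragments in the tray (297–350, 177–197). The gripper is clear of the cup, so I hand in.

```bash
python3 -c "
from cell import close_job
print(close_job())"
```

```text
the job is handed in; nothing more can be done
None
```

I handed the job in at about 53 s: the four fragments present (gold, green, blue, stone) were collected in the cup on the scale's pan and then tipped into the finds tray, and the last pictures show all four in the tray and the empty cup upright on the cork mat; `close_job()` returned no verdict.

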